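Gauge the depositor's dosing plates and load its plate bay

ROBOT

A 6-joint arm with a two-finger parallel gripper is mounted at the origin on the work surface. World frame = base frame: x ahead of the robot, y to its left, z up, the work surface at z = 0. Lengths are in mm, angles in rad, forces in N, time in s.
With the tool pointing down it reaches from about 275 to 725 mm from the base axis. Payload 5.6 kg.
Tool frame: the origin (TCP) lies on the centre line of the jaws, within the pads' length; the fingertips stand 11 mm ahead of it and the grasp point (between the pads) lies 8 mm behind it; z points along the fingers, y is the line along which they close (so a half turn about z gives the same grasp; the last joint's range is limited). The gripper opens to 85 mm and grips with 20 to 120 N. Pads are 22 mm wide; open, the fingers measure 114 mm over their backs; the gripper's body (76 mm by 85 mm) begins 54 mm behind the grasp point. The pads swing forward as they close: fully open they stand 13 mm farther back than shut.
Start: joints at [1.584, 0.255, 0.108, 0, -1.424, -0.285], TCP at [147.629, 529.81, 242.283] pointing down, gripper open.
Joint ranges: [-2.95, 2.95], [-1.21, 1.97], [-1.09, 1.5], [-2.87, 1.71], [-2.94, -0.07], [-3.05, 3.05]. Speed limits (rad/s): [2.57, 2.57, 3.14, 3.14, 3.14, 3.14].

INTERFACE

Orientations are given as a unit quaternion [x, y, z, w].
In Python, from workcell import state, capture, job_done gives the robot as it stands. The module is installed in compiled form; this text tells all that it offers.
- The arm moves only by the shell command python3 -m pendant 'ROWS' [OPENING]. ROWS is JSON, a list of rows, each a list of 6 numbers: the shift along the tool's x, y, z each as a share of 40 mm, from -1 to 1, then the turn, a rotation vector about the tool's x, y, z each as a share of 6 degrees, from -1 to 1. In form: [[tx, ty, tz, rx, ry, rz], ...]. A call has 1 to 5 rows; each row shifts and turns the commanded pose from where the row before left it, along the tool's axes as they then stand; what a row does not reach is not made up. A row lasts 1/8 s, in which the tool goes at most 62.5 mm and 10.7 degrees, less where a joint would pass 70% of its speed; a pose out of reach is approached as far as the arm can. A call with a number of a shift or a turn outside -1 to 1 is refused whole. A call with a gripper value outside its range is refused whole. OPENING is the opening, from 0 (shut) to 1 (fully open), set as the call begins (- or left out, the last holds). The fingers move at their own pace and stop on an object; the grip force is fixed at half the most. Time passes only in rows, so rows that do not move let the fingers close. It gives the time, the measured TCP pose, the force, the opening and the grip force at its end, in the units of the state.
- state(): the state, without advancing time (a new reading comes with each control period).
- capture(name): name is "scene" or "top" or "wrist"; returns a dict with "color" (384x512x3 uint8, red, green, blue), "fx", "fy", "cx", "cy" (pixels), "T" (4x4, takes a point from camera to world coordinates). Camera axes: x right, y down, z forward; pixel columns grow to the right and rows downward; lengths in mm; the calibration is good to about 2 mm. The wrist camera is an equidistant fisheye: a pixel r from the principal point sees the ray r / f radians off the axis. A picture is of the moment at which its call begins. There is no depth.
- job_done(): hands the job in; it is judged then, once.
The state is a dict: "t": time; "qpos": joint angles; "joint_velocities": joint speeds; "joint_torque": joint torques, N m; "ee_pos": TCP position; "eef_rot": TCP orientation; "contact_force": force on the tool from outside, world axes, zero at the start; "ft_torque": the same for the moment, N m; "finger_gap": opening from 0.0 (shut) to 1.0 (fully open); "finger_force": force on a finger pad.
Only numpy, scipy, OpenCV 4.12 (cv2) and the standard library are available. Lean on these libraries where they do the work, as an engineer would, in place of code of your own. Each camera call takes 0.05 s, during which the arm holds its last target. There are 200 camera calls.

TASK

Check the dosing plates one after another, from the robot's left to its right along the row: slide each flat into the mouth of the tapered gauge, lengthwise, until it wedges between both rails, and see where its leading end stops. A plate that goes past the limit pin's line fits this machine and is laid flat in the depositor's plate bay, one that stops short of it is laid flat in the return tray; when every plate is put away, and not before, push the bay's door shut until it seats on its catch. Leave the bottle, nozzle and bowl where they are.

Things in the scene. Friction and masses are not known exactly. Their poses are not given: they have to be found in the camera images.
- plate_1: Steel plate at the 1st place of the row from the robot's left (+y); may be absent. 90 mm long (x), 6 mm thick, width (y) unknown, 34 to 53 mm: the gauge tells. Mid-plate stands a grey grip, 14 mm (x) by 24 mm (y), its top 42 mm above the plate's underside. Ends alike: either may lead. Origin: centre of underside. 140 to 280 g.
- plate_2: Dosing plate like plate_1 but with a width of its own, at the 2nd place of the row from the robot's left. May be absent.
- plate_3: Dosing plate like plate_1 but with a width of its own, at the 3rd place of the row from the robot's left. May be absent.
- plate_4: Dosing plate like plate_1 but with a width of its own, at the 4th place of the row from the robot's left. May be absent.
- plate_5: Dosing plate like plate_1 but with a width of its own, at the 5th place of the row from the robot's left. May be absent.
- gauge: Fixed tapered gauge. Aluminium base 6 mm thick, x -150 to 70 mm, y -72 to 72 mm; on it two dark rails 10 mm high (tops 16 mm above the table) that close in towards +x: gap 44 mm at x = 0, less by 0.28 mm per mm of x. Plates slide flat on the base along +x. Origin: on the table, on the slot's centre line; x points to the narrow end, z up.
- gauge_mouth (a point): Middle of the slot's wide mouth, on the base (6 mm above the table), at gauge x = -79 mm, where the gap is 66 mm; axes as the gauge. A plate's leading end (45 mm ahead of its origin) wedges by both corners where the gap equals the plate's width, at gauge x between -35 and 36 mm. A plate pushed while loosely held centres itself.
- limit_pin: Fixed brass pin, 6 mm thick, 28 mm tall, on the gauge's base at gauge y = -60 mm, at one of three stations (white lines across the rails; black plugs fill the other two). Its gauge x is the limit: a leading end that stops at larger x has gone past, at smaller x has stopped short; stops lie at least 8 mm from it. Origin: its foot.
- bay: Fixed, open-topped white plate bay, 160 mm (x) by 240 mm (y), floor 5 mm above the table, walls 65 mm high and 5 mm thick on three sides, the door on its front (-x, to the robot). Inside x -80 to 75, y -115 to 115 mm: room for four plates flat, two by two, lengths along y. Origin: centre of underside.
- bay_door (a joint): Angle of the bay's door, rad: 0 shut, up to 1.2; starts 0.4 to 0.9. Clear panel with steel rim, 234 mm wide, 8 mm thick, 4 to 64 mm above the table, upright hinge at the bay's front left (+y) corner; opens towards the robot. Stays where left. From 0.08 rad a sprung roller resists (about 5 N at the pad); below 0.03 it snaps and holds the door at 0.
- door_hinge (a point): Point on the door's hinge axis, 30 mm above the table. Its frame turns with the door: -y runs along the door to the free end, -x is the outward normal of the face to push. Shut, its axes are the bay's.
- door_pad (a point): Centre of the black rubber push pad on the door's outer face, 165 mm from the hinge axis, 45 mm above the table. Axes as door_hinge.
- return_tray: Fixed white return tray, outside 160 mm (x) by 240 mm (y), rim 30 mm high, walls and floor 5 mm thick; room for four plates lying flat, two by two, lengths along y. Origin: centre of the underside.
- squeeze_bottle: Bystander: white bottle with a red cap, 56 mm across, 150 mm tall, standing. Origin: centre of the underside.
- nozzle: Bystander: steel nozzle cone, 40 mm across, 45 mm tall, standing. Origin: centre of the underside.
- bowl: Bystander: small steel bowl, 110 mm across, 45 mm high. Origin: centre of the underside.
Things that resemble listed ones, but are neither listed nor needed, are in the scene too. What is shaped like the plate_5 but red is not meant. Leave any orange look-alike of the plate_3 alone.

How it is judged:
By the outcome, as a careful person would: the job done as asked, in the order asked, and still so for the second after the job is handed in, with the robot touching nothing.
Of plate_1, plate_2, plate_3, plate_4, plate_5 only 4 to 5 are there at a start; the rules pass over those that are not, and their reading is None.
At some moment in a run one of plate_1, plate_2, plate_3, plate_4, plate_5 may be knocked a few centimetres aside while the robot is not near it.
It also fails if it takes over 210 s, if anything falls off the work surface, if the arm or the gripper's body presses on something with over 40 N, if the wrist force passes 120 N, or if a joint passes its speed limit or range.

## Working session

There is one attempt and no reset: what is moved stays moved. The work goes in short steps, Python scripts to look and compute and a shell command to move; the robot and the scene stay as the last step left them, time stands still between calls to the robot, and variables do not carry over. Pictures are saved under pics/ and viewed, at most 14 in all, crops included, and the job is handed in when it is done.

```bash
mkdir -p pics; python3 - <<'E'
from workcell import state,capture
import cv2,json,numpy as np,pickle
s=state();print(s)
for n in("scene","top"):
    c=capture(n);pickle.dump(c,open(f"pics/{n}0.pkl","wb"));cv2.imwrite(f"pics/{n}0.png",cv2.resize(c["color"][:,:,::-1],(800,600),interpolation=cv2.INTER_CUBIC))
    print(n,c["fx"],c["fy"],c["cx"],c["cy"],np.round(c["T"],3).tolist())
E
```

```text
{'t': 0.0, 'qpos': array([ 1.58357386e+00,  2.55741381e-01,  1.06998430e-01, -4.61822601e-04,
       -1.42389054e+00, -2.84642739e-01]), 'joint_velocities': array([-0.00055099,  0.00071096,  0.00140847, -0.00097082, -0.00125766,
       -0.00063354]), 'joint_torque': array([ 1.68757751e-04, -3.86639643e+01,  2.37948900e+01,  5.36498934e+00,
       -5.98740953e-03, -6.84998032e-07]), 'ee_pos': array([147.48784055, 529.36423097, 241.39828622]), 'eef_rot': array([ 9.90770327e-01, -1.35548007e-01, -8.97729359e-05,  9.42281041e-04]), 'contact_force': array([-0.23452583, -0.91882062, -0.42321193]), 'ft_torque': array([-0.0143924 , -0.07068636, -0.02393275]), 'finger_force': 0.0, 'finger_gap': 1.0020092198297528}
scene 381.45983753504504 381.45983753504504 249.31890065563388 186.7437433436427 [[-0.5, 0.484, -0.718, 1299.585], [0.866, 0.26, -0.428, 495.014], [-0.02, -0.835, -0.549, 678.36], [0.0, 0.0, 0.0, 1.0]]
top 428.1540658266954 428.1540658266954 251.96641543553253 187.04185474069365 [[-0.018, -0.984, 0.177, 236.624], [-1.0, 0.018, 0.002, 25.078], [-0.006, -0.177, -0.984, 1493.508], [0.0, 0.0, 0.0, 1.0]]
```

View pics/scene0.png

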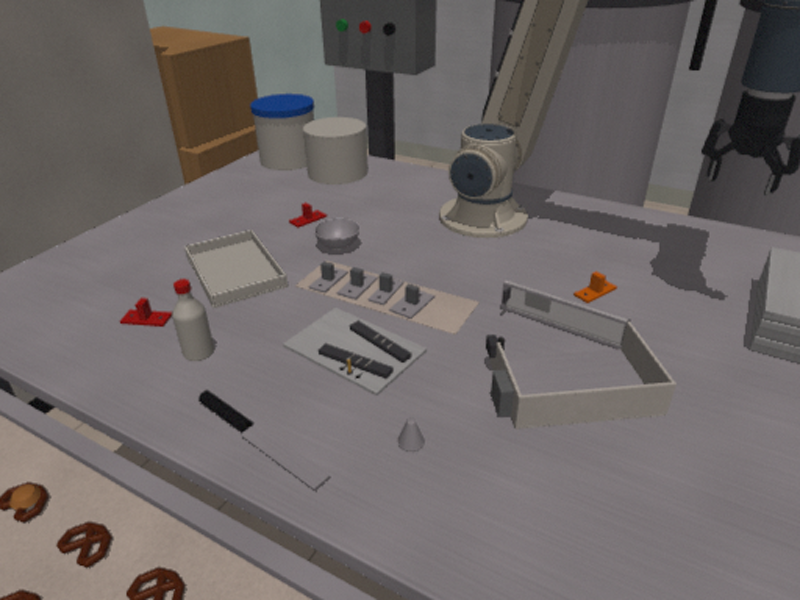

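View pics/top0.png

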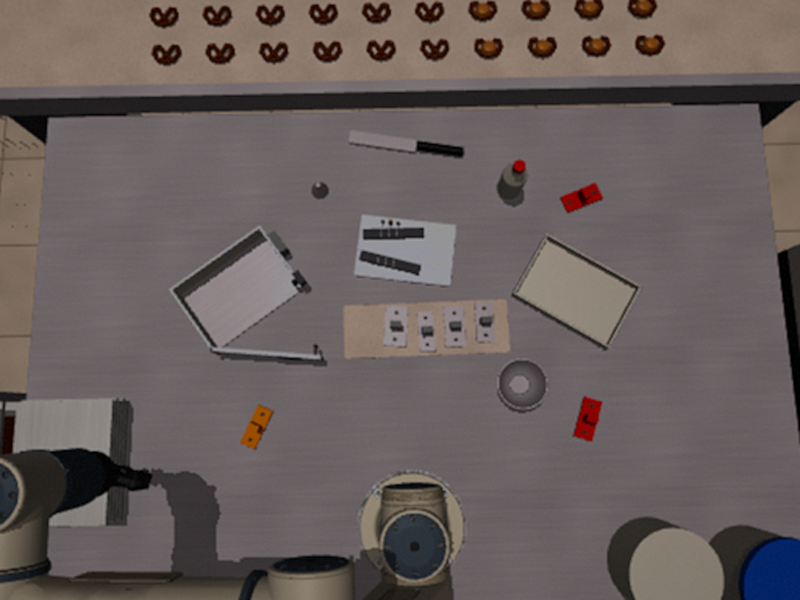

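Scene view: the tan strip carries four grey plates with upright grips, and the gauge, bay (door open), tray, bottle, nozzle and bowl are all visible.

Candidates for plates in the top view:
- Grey plates at (397,326), (427,330), (456,326) and (486,322), all on the strip.
- Red look-alikes at (581,197) and (587,418), and an orange one at (257,427). None of these is on the strip, so I leave them alone.

The strip spans columns 344–508, so the 1st place (about column 366) is empty and I choose the four grey ones as plates 2–5.

```bash
cat > h.py <<'E'
import numpy as np,cv2,pickle
from scipy.spatial.transform import Rotation as R
from workcell import state,capture
def ray(c,u,v,fish=False):
    x=(u-c["cx"])/c["fx"];y=(v-c["cy"])/c["fy"]
    if fish:
        r=np.hypot(x,y);d=np.array([x/r*np.sin(r),y/r*np.sin(r),np.cos(r)]) if r>0 else np.array([0,0,1.])
    else: d=np.array([x,y,1.])
    return c["T"][:3,:3]@d,c["T"][:3,3]
def pt(c,u,v,z,fish=False):
    d,o=ray(c,u,v,fish);return o+d*(z-o[2])/d[2]
def proj(c,p,fish=False):
    q=c["T"][:3,:3].T@(np.array(p,float)-c["T"][:3,3])
    if fish:
        r=np.hypot(q[0],q[1]);th=np.arctan2(r,q[2]);return np.array([c["cx"]+c["fx"]*th*q[0]/r,c["cy"]+c["fy"]*th*q[1]/r])
    return np.array([c["cx"]+c["fx"]*q[0]/q[2],c["cy"]+c["fy"]*q[1]/q[2]])
def yaw():  # angle of tool y axis in world
    y=R.from_quat(state()["eef_rot"]).as_matrix()[:,1];return np.arctan2(y[1],y[0])
def go(x,y,z,yw=None):
    """print what moves reach TCP xyz; yw = world angle (deg) of tool y axis (mod 180)"""
    s=state();M=R.from_quat(s["eef_rot"]).as_matrix();a=np.degrees(yaw());p=s["ee_pos"]
    d=M.T@(np.array([x,y,z])-p)
    print("now",np.round(p,1),"yaw_y %.1f"%a,"shift units",np.round(d/40,2),end=" ")
    if yw is not None:
        t=(yw-a+90)%180-90; print("turn z units %.2f"%(-t/6),"shift after turn",np.round((R.from_euler('z',t,degrees=True).as_matrix()@M).T@(np.array([x,y,z])-p)/40,2),end="")
    print(" tilt units",np.round((np.cross(M[:,2],[0,0,-1])@M)*180/np.pi/6,2))
E
python3 - <<'E'
from h import *
c=pickle.load(open("pics/top0.pkl","rb"));k=.64
f=lambda n,u,v,z:print(n,np.round(pt(c,u*k,v*k,z),0))
for i,(u,v) in enumerate([(397,326),(427,330),(456,326),(486,322)]): f("grip%d"%(i+2),u,v,42)
for u,v in[(362,215),(456,225),(449,286),(355,277)]: f("gauge",u,v,6)
for u,v in[(171,290),(262,228)]: f("bayback",u,v,65)
f("hinge",212,350,64);f("doorend",322,352,64);f("bay fr R",305,287,40)
for u,v in[(548,236),(638,288),(606,347),(514,294)]: f("tray",u,v,30)
f("nozzle",320,190,20);f("bottle",513,190,20);f("bowl",522,385,30)
cr=c["color"][130:240,210:335,::-1];cv2.imwrite("pics/crop1.png",cv2.resize(cr,None,fx=5,fy=5,interpolation=cv2.INTER_CUBIC))
go(450,130,330,0)
E
```

```text
grip2 [422.  23.  42.]
grip3 [412. -43.  42.]
grip4 [ 420. -106.   42.]
grip5 [ 427. -172.   42.]
gauge [686.  98.   6.]
gauge [ 658. -117.    6.]
gauge [516. -97.   6.]
gauge [541. 116.   6.]
bayback [507. 513.  65.]
bayback [643. 317.  65.]
hinge [375. 420.  64.]
doorend [366. 184.  64.]
bay fr R [513. 224.  40.]
tray [ 622. -322.   30.]
tray [ 499. -514.   30.]
tray [ 369. -434.   30.]
tray [ 490. -238.   30.]
nozzle [744. 194.  20.]
bottle [ 735. -250.   20.]
bowl [ 290. -246.   30.]
now [147.5 529.4 241.5] yaw_y -105.6 shift units [ 9.97  7.59 -2.2 ] turn z units 12.40 shift after turn [ 9.99 -7.56 -2.23] tilt units [ 0.02 -0.   -0.  ]
```

View pics/crop1.png

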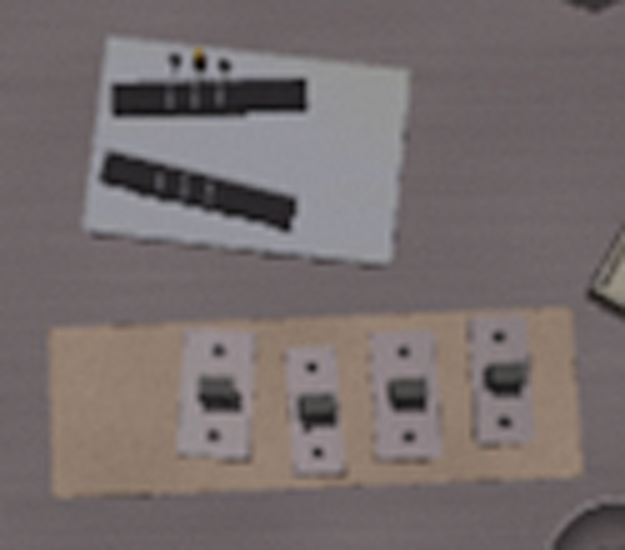

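The crop shows four grey plates with grips on the strip, at crop pixels (219,395), (318,410), (407,395) and (506,378). The brass pin is at the middle station, crop (199,60). Next I move over the middle for a closer wrist view.

```bash
P="python3 -m pendant"
$P '[[0,0,-0.2,0,0,1],[0,0,-0.2,0,0,1],[0,0,-0.2,0,0,1],[0,0,-0.2,0,0,1],[0,0,-0.2,0,0,1]]' >/dev/null
$P '[[0,0,-0.2,0,0,1],[0,0,-0.2,0,0,1],[0,0,0,0,0,1],[0,0,0,0,0,1],[0,0,0,0,0,1]]'
$P '[[0,0,0,0,0,1],[0,0,0,0,0,1],[0,0,0,0,0,0.4],[0.94,-0.6,0,0,0,0],[0.94,-0.6,0,0,0,0]]'
$P '[[0.94,-0.6,0,0,0,0],[0.94,-0.6,0,0,0,0],[0.94,-0.6,0,0,0,0],[0.94,-0.6,0,0,0,0],[0.94,-0.6,0,0,0,0]]' >/dev/null
$P '[[0.94,-0.6,0,0,0,0],[0.94,-0.6,0,0,0,0],[0.94,-0.6,0,0,0,0],[0.94,-0.6,0,0,0,0],[0.94,-0.6,0,0,0,0]]' >/dev/null
$P '[[0.94,-0.6,0,0,0,0],[0.94,-0.6,0,0,0,0],[0,0,0,0,0,0],[0,0,0,0,0,0]]'
python3 - <<'E'
from h import *
go(480,0,300,180)
c=capture("wrist");pickle.dump(c,open("pics/w1.pkl","wb"));cv2.imwrite("pics/w1.png",cv2.resize(c["color"][:,:,::-1],(800,600),interpolation=cv2.INTER_CUBIC))
print(c["fx"],c["cx"],c["cy"],np.round(c["T"],3).tolist())
E
```

```text
t: 1.35
ee_pos: [147.5, 529.6, 297.7]
eef_rot: [0.789, -0.614, 0.0, 0.001]
contact_force: [-0.3, -0.4, 0.7]
finger_gap: 0.998
finger_force: 0.0
t: 1.98
ee_pos: [195.9, 453.6, 297.5]
eef_rot: [0.708, -0.707, 0.0, 0.001]
contact_force: [0.2, -1.0, 0.2]
finger_gap: 1.001
finger_force: 0.0
t: 3.72
ee_pos: [483.6, 3.6, 297.9]
eef_rot: [-0.707, 0.707, 0.0, -0.0]
contact_force: [1.0, 0.5, -0.5]
finger_gap: 1.001
finger_force: 0.0
now [483.6   3.6 297.9] yaw_y 180.0 shift units [ 0.09  0.09 -0.05] turn z units -0.00 shift after turn [ 0.09  0.09 -0.05] tilt units [ 0.01  0.   -0.  ]
297.3186396354542 252.95751172103564 195.0659558754658 [[-1.0, 0.001, 0.0, 484.137], [0.001, 0.952, 0.305, -75.076], [0.0, 0.305, -0.952, 428.43], [0.0, 0.0, 0.0, 1.0]]
```

View pics/w1.png

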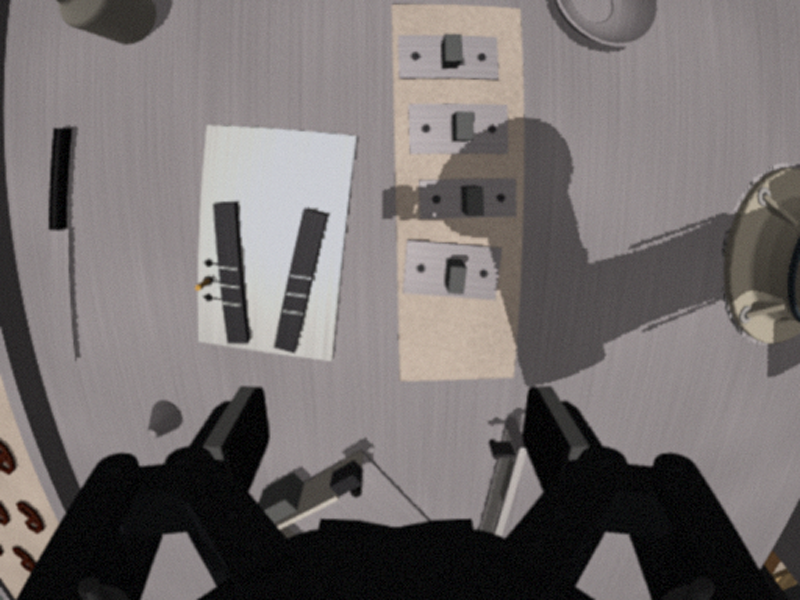

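The wrist view shows the gauge base corners at (207,125), (357,136), (333,360) and (198,342), with the brass pin at about (205,284) on the middle station line. The plates' dark dots are at (421,268)/(485,273), (436,199)/(500,198), (426,128)/(492,129) and (416,56)/(482,57).

```bash
python3 - <<'E'
from h import *
c=pickle.load(open("pics/w1.pkl","rb"));k=.64
f=lambda u,v,z:pt(c,u*k,v*k,z,True)
for i,(a,b) in enumerate([((421,268),(485,273)),((436,199),(500,198)),((426,128),(492,129)),((416,56),(482,57))]):
    A=f(*a,6);B=f(*b,6);m=(A+B)/2;d=A-B;print("plate",i+2,np.round(m,1),"ang %.1f"%np.degrees(np.arctan2(d[1],d[0])),"dots",round(np.hypot(*d[:2]),1))
C=np.array([f(u,v,6) for u,v in[(207,125),(357,136),(333,360),(198,342)]]);print(np.round(C,1))
n=(C[2]+C[3])/2;w=(C[0]+C[1])/2;ex=(n-w)/np.linalg.norm(n-w)
e2=(C[1]-C[0]+C[2]-C[3]);print("len",np.linalg.norm(n-w),"yaw",np.degrees(np.arctan2(ex[1],ex[0])),"yawfromwidth",np.degrees(np.arctan2(e2[1],e2[0]))-90)
O=(n+w)/2+40*ex;ey=np.array([-ex[1],ex[0],0]);print("origin",O)
for n_,u,v,z in[("line_r1",232,283,16),("line_r2",296,295,16),("pinfoot",208,281,6),("l1",228,267,16),("l3",232,303,16),("r2a",301,277,16),("r2c",292,312,16),("plugA",208,263,6),("plugC",208,297,6),("rail1 inner narrow",249,341,16),("rail1 inner wide",238,203,16),("rail2in wide",305,209,16),("rail2in narrow",275,347,16)]:
    p=f(u,v,z)-O;print(n_,"gx %.1f gy %.1f"%(p@ex,p@ey))
E
```

```text
plate 2 [429.6  26.5   6. ] ang -4.2 dots 61.1
plate 3 [417.5 -41.6   6. ] ang 2.2 dots 59.4
plate 4 [ 426.7 -105.7    6. ] ang 1.1 dots 59.9
plate 5 [ 435.8 -172.8    6. ] ang 1.4 dots 59.6
[[ 660.8 -117.1    6. ]
 [ 518.2  -97.9    6. ]
 [ 546.7  118.5    6. ]
 [ 690.9  101.1    6. ]]
len 219.2358466029128 yaw 82.3255836685158 yawfromwidth 82.7516934476919
origin [609.4850868   40.78206047   6.        ]
line_r1 gx -1.5 gy -31.6
line_r2 gx 2.3 gy 32.6
pinfoot gx 2.7 gy -60.9
l1 gx -16.8 gy -36.3
l3 gx 18.7 gy -31.0
r2a gx -15.8 gy 36.0
r2c gx 19.7 gy 29.8
plugA gx -15.7 gy -61.4
plugC gx 19.5 gy -60.7
rail1 inner narrow gx 56.1 gy -12.4
rail1 inner wide gx -78.6 gy -29.8
rail2in wide gx -79.2 gy 34.1
rail2in narrow gx 58.5 gy 14.7
```

```bash
P="python3 -m pendant"
$P '[[-0.28,0.7,1,0,0,0.7],[-0.28,0.7,1,0,0,0],[0,0,1,0,0,0],[0,0,1,0,0,0],[0,0,0.8,0,0,0]]' >/dev/null
$P '[[0,0,0,0,0,0],[0,0,0,0,0,0]]'
python3 - <<'E'
from h import *
go(429.6,26.5,22,175.8)
c=capture("wrist");pickle.dump(c,open("pics/w2.pkl","wb"));cv2.imwrite("pics/w2.png",c["color"][:,:,::-1])
E
```

```text
t: 4.65
ee_pos: [429.6, 28.6, 107.8]
eef_rot: [-0.681, 0.732, -0.001, 0.001]
contact_force: [0.2, -0.9, 1.1]
finger_gap: 1.005
finger_force: 0.0
now [429.6  28.6 107.8] yaw_y 175.9 shift units [0.05 0.   2.15] turn z units 0.02 shift after turn [0.05 0.   2.15] tilt units [-0.02  0.    0.  ]
```

View pics/w2.png

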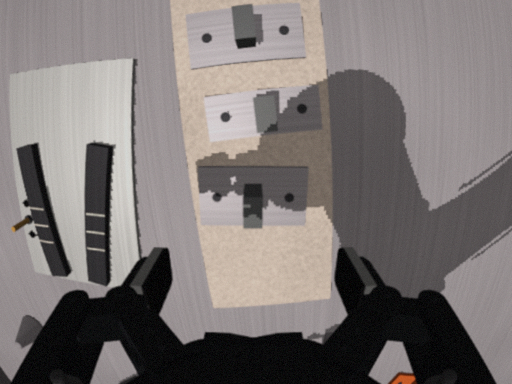

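```bash
P="python3 -m pendant"
$P '[[0.05,0,1,0,0,0],[0,0,0.7,0,0,0],[0,0,0.35,0,0,0]]' >/dev/null
$P '[[0,0,0,0,0,0],[0,0,0,0,0,0],[0,0,0,0,0,0],[0,0,0,0,0,0],[0,0,0,0,0,0]]' 0
$P '[[0,0,-0.3,0,0,0],[0,0,-0.8,0,0,0],[0,0,-0.8,0,0,-0.4],[0,0,0,0,0,-1],[0,0,0,0,0,-1]]'
$P '[[0,0,0,0,0,-1],[0,0,0,0,0,-1],[0,0,0,0,0,-1],[0,0,0,0,0,-1],[0,0,0,0,0,-1]]' >/dev/null
$P '[[0,0,0,0,0,-1],[0,0,0,0,0,-1],[0,0,0,0,0,-1],[0,0,0,0,0,-1],[0,0,0,0,0,-1]]' >/dev/null
$P '[[0,0,0,0,0,-1],[0,0,0,0,0,-1],[0,0,0,0,0,0],[0,0,0,0,0,0]]'
python3 - <<'E'
from h import *
print(state()["qpos"]);go(593,-70,32,262.3)
E
```

```text
t: 5.7
ee_pos: [429.4, 26.2, 25.1]
eef_rot: [-0.681, 0.732, -0.0, 0.001]
contact_force: [-1.1, 1.0, 6.8]
finger_gap: 0.156
finger_force: 59.8
t: 6.32
ee_pos: [428.4, 26.0, 101.0]
eef_rot: [0.768, -0.64, -0.0, -0.0]
contact_force: [-0.7, 0.3, -1.9]
finger_gap: 0.155
finger_force: 58.8
t: 8.07
ee_pos: [428.5, 25.9, 100.4]
eef_rot: [0.998, -0.069, -0.0, -0.0]
contact_force: [0.3, -0.7, -1.6]
finger_gap: 0.152
finger_force: 58.8
[ 4.28321443e-01  1.18419418e-01 -4.44032572e-01 -1.21642708e-04
 -1.00844241e+00  1.00479478e+00]
now [428.5  25.9 100.4] yaw_y -97.9 shift units [4.4  1.81 1.71] turn z units -0.03 shift after turn [4.4  1.83 1.71] tilt units [-0.  0. -0.]
```

```bash
P="python3 -m pendant"
$P '[[0.88,0.36,0,0,0,0],[0.88,0.36,0,0,0,0],[0.88,0.36,0,0,0,0],[0.88,0.36,0,0,0,0],[0.88,0.36,0,0,0,0]]' >/dev/null
$P '[[0,0,0.8,0,0,0],[0,0,0.6,0,0,0],[0,0,0.3,0,0,0],[0,0,0,0,0,0],[0,0,0,0,0,0]]'
python3 - <<'E'
from h import *
go(593,-70,32,262.3)
c=capture("wrist");pickle.dump(c,open("pics/w3.pkl","wb"));cv2.imwrite("pics/w3.png",cv2.resize(c["color"][:,:,::-1],(640,480)))
E
```

```text
t: 9.32
ee_pos: [593.7, -69.1, 32.9]
eef_rot: [0.998, -0.068, 0.001, -0.0]
contact_force: [-0.0, 0.2, -2.0]
finger_gap: 0.156
finger_force: 59.4
now [593.7 -69.1  32.9] yaw_y -97.8 shift units [-0.02  0.03  0.02] turn z units -0.01 shift after turn [-0.02  0.03  0.02] tilt units [-0.   -0.01 -0.  ]
```

View pics/w3.png

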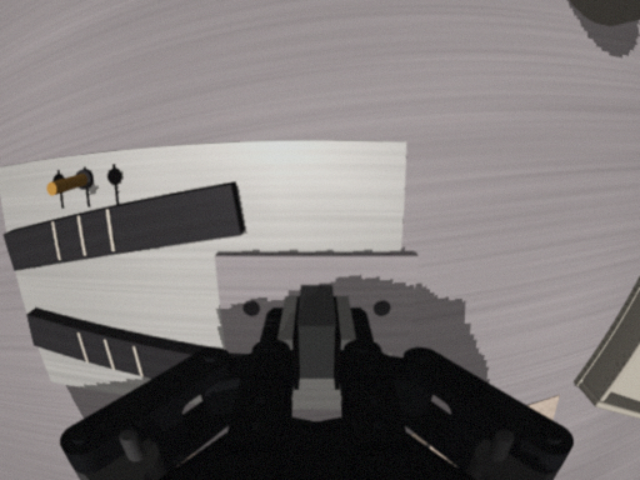

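```bash
P="python3 -m pendant"
$P '[[0,0,0.06,0,0,0],[0,0,0,0,0,0],[0,0,0,0,0,0]]' 0.25
$P '[[0,-0.15,0,0,0,0],[0,-0.15,0,0,0,0],[0,-0.15,0,0,0,0],[0,-0.15,0,0,0,0],[0,-0.1,0,0,0,0]]'
$P '[[0,-0.05,0,0,0,0],[0,-0.05,0,0,0,0]]'
$P '[[0,-0.05,0,0,0,0],[0,-0.05,0,0,0,0]]'
python3 - <<'E'
from h import *
c=capture("wrist");pickle.dump(c,open("pics/w4.pkl","wb"));cv2.imwrite("pics/w4.png",cv2.resize(c["color"][:,:,::-1],(640,480)))
E
```

```text
t: 9.75
ee_pos: [593.4, -69.2, 30.1]
eef_rot: [0.998, -0.068, 0.0, 0.0]
contact_force: [-0.2, 0.2, 0.3]
finger_gap: 0.254
finger_force: 0.0
t: 10.38
ee_pos: [597.2, -41.0, 30.0]
eef_rot: [0.998, -0.068, 0.0, 0.0]
contact_force: [0.1, -1.1, 1.4]
finger_gap: 0.252
finger_force: 0.7
t: 10.62
ee_pos: [597.6, -37.4, 29.9]
eef_rot: [0.998, -0.068, 0.0, 0.0]
contact_force: [0.2, -2.2, 1.4]
finger_gap: 0.246
finger_force: 0.8
t: 10.88
ee_pos: [598.2, -33.5, 29.9]
eef_rot: [0.998, -0.068, 0.0, 0.0]
contact_force: [0.1, -2.2, 1.2]
finger_gap: 0.253
finger_force: 0.8
```

```bash
P="python3 -m pendant"
for i in 1; do
$P '[[0,-0.05,0,0,0,0],[0,-0.05,0,0,0,0]]'|egrep 'pos|cont'
$P '[[0,-0.05,0,0,0,0],[0,-0.05,0,0,0,0]]'|egrep 'pos|cont'
$P '[[0,-0.05,0,0,0,0],[0,-0.05,0,0,0,0]]'|egrep 'pos|cont'
done
```

```text
ee_pos: [598.7, -29.5, 29.9]
contact_force: [0.4, -1.5, 0.2]
ee_pos: [599.2, -25.4, 29.9]
contact_force: [0.7, -1.6, 0.7]
ee_pos: [599.8, -22.2, 30.0]
contact_force: [0.7, -7.1, 1.7]
```

```bash
P="python3 -m pendant"
$P '[[0,-0.04,0,0,0,0],[0,0,0,0,0,0]]'|egrep 'pos|cont'
$P '[[0,-0.04,0,0,0,0],[0,0,0,0,0,0]]'|egrep 'pos|cont'
python3 - <<'E'
from h import *
c=capture("wrist");pickle.dump(c,open("pics/w4.pkl","wb"));cv2.imwrite("pics/w4.png",cv2.resize(c["color"][:,:,::-1],(768,576)))
E
```

```text
ee_pos: [600.1, -21.4, 30.3]
contact_force: [1.3, -7.3, 0.9]
ee_pos: [600.5, -20.7, 30.5]
contact_force: [1.2, -10.3, 1.3]
```

View pics/w4.png

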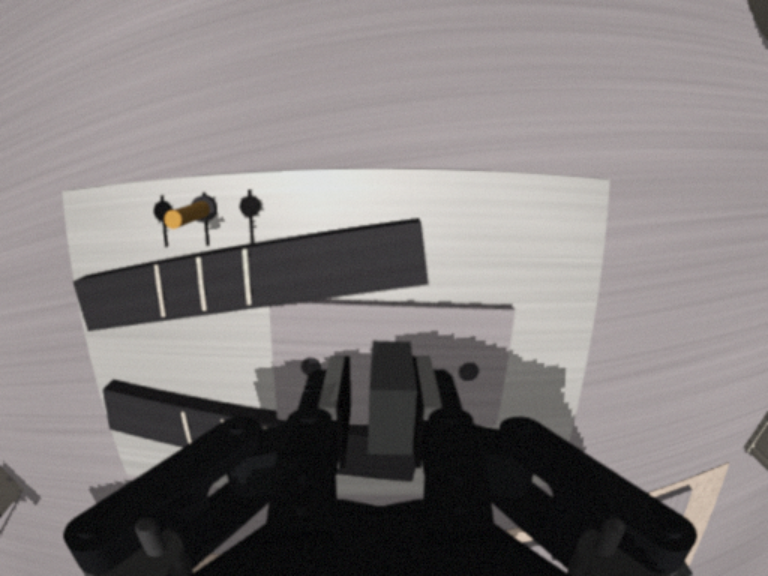

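The leading end is at pixel column 271 and the pin's station line at column 200 (first station 248), so plate 2 stopped short by about 27 mm and goes to the return tray.

```bash
P="python3 -m pendant"
$P '[[0,-0.06,0,0,0,0],[0,0,0,0,0,0]]'|egrep 'pos|cont'
$P '[[0,0.2,0,0,0,0],[0,0.2,0,0,0,0],[0,0.2,0,0,0,0],[0,0,0,0,0,0]]'|egrep 'pos|cont'
$P '[[0,0,0,0,0,0],[0,0,0,0,0,0],[0,0,0,0,0,0]]' 0
$P '[[0,0,-0.4,0,0,0],[0,0,-0.8,0,0,0],[0,0,-0.8,0,0,1],[0,0,0,0,0,1],[0,0,0,0,0,1]]' >/dev/null
$P '[[0,0,0,0,0,1],[0,0,0,0,0,0.1],[0,0,0,0,0,0],[0,0,0,0,0,0]]'
python3 - <<'E'
from h import *
go(433,-405,100,57.8)
E
```

```text
ee_pos: [600.9, -19.7, 31.0]
contact_force: [-0.0, -15.6, 2.7]
ee_pos: [597.1, -40.2, 29.8]
contact_force: [-1.1, 0.7, 0.5]
t: 13.35
ee_pos: [597.4, -39.7, 30.0]
eef_rot: [0.998, -0.068, 0.0, 0.0]
contact_force: [0.6, -0.2, 1.9]
finger_gap: 0.149
finger_force: 59.8
t: 14.48
ee_pos: [597.2, -39.8, 110.0]
eef_rot: [0.961, -0.278, -0.0, 0.0]
contact_force: [0.3, -0.8, -2.2]
finger_gap: 0.153
finger_force: 59.3
now [597.2 -39.8 110. ] yaw_y -122.3 shift units [1.41 9.91 0.25] turn z units -0.02 shift after turn [1.39 9.91 0.25] tilt units [0. 0. 0.]
```

```bash
P="python3 -m pendant"
$P '[[0.14,0.99,0,0,0,0],[0.14,0.99,0,0,0,0],[0.14,0.99,0,0,0,0],[0.14,0.99,0,0,0,0],[0.14,0.99,0,0,0,0]]' >/dev/null
$P '[[0.14,0.99,0,0,0,0],[0.14,0.99,0,0,0,0],[0.14,0.99,0,0,0,0],[0.14,0.99,0,0,0,0],[0.14,0.99,0,0,0,0]]' >/dev/null
$P '[[0,0,0.9,0,0,0],[0,0,0.7,0,0,0],[0,0,0.3,0,0,0],[0,0,0,0,0,0],[0,0,0,0,0,0]]'
python3 - <<'E'
from h import *
go(433,-405,29.5,57.8)
c=capture("wrist");pickle.dump(c,open("pics/w5.pkl","wb"));cv2.imwrite("pics/w5.png",c["color"][:,:,::-1])
E
```

```text
t: 16.35
ee_pos: [433.5, -404.8, 35.3]
eef_rot: [0.96, -0.278, 0.001, 0.0]
contact_force: [-0.4, 0.4, -1.9]
finger_gap: 0.146
finger_force: 59.4
now [ 433.5 -404.8   35.3] yaw_y -122.3 shift units [-0.01  0.01  0.14] turn z units -0.02 shift after turn [-0.01  0.01  0.14] tilt units [ 0.   -0.02 -0.  ]
```

View pics/w5.png

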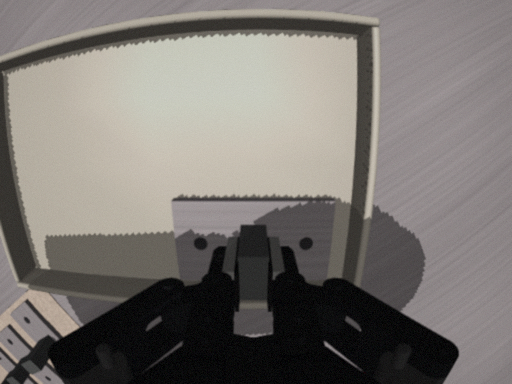

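```bash
python3 - <<'E'
from h import *
c=pickle.load(open("pics/w5.pkl","rb"));f=lambda u,v,z:np.round(pt(c,u,v,z,True),1)
for u,v in[(378,22),(20,284),(362,306)]: print("rim",f(u,v,30))
for u,v in[(4,58)]: print("rim?",f(u,v,30))
print("dots",f(200,243,14),f(306,243,14),"edge",f(250,199,14))
E
```

```text
rim [ 504.5 -520.5   30. ]
rim [ 496.6 -244.    30. ]
rim [ 367.9 -442.    30. ]
rim? [ 612.2 -345.8   30. ]
dots [ 450.8 -379.8   14. ] [ 418.1 -431.4   14. ] edge [ 457.9 -418.6   14. ]
```

```bash
P="python3 -m pendant"
$P '[[0.2,0,0,0,0,0],[0,0,0.12,0,0,0],[0,0,0,0,0,0],[0,0,0,0,0,0]]'|egrep 'pos|cont'
$P '[[0,0,0,0,0,0],[0,0,0,0,0,0],[0,0,0,0,0,0]]' 0.4
$P '[[0,0,-0.7,0,0,0],[0,0,-1,0,0,0],[0,0,-1,0,0,0],[0,0,0,0,0,0]]' 1
python3 - <<'E'
from h import *
go(417.5,-41.6,110,-177.8);go(417.5,-41.6,110,2.2)
t=capture("top")
for n,p in [("p3",(417.5,-41.6)),("p4",(426.7,-105.7)),("p5",(435.8,-172.8))]:
    print(n,proj(t,(*p,20)))
cv2.imwrite("pics/t2.png",cv2.resize(t["color"][110:250,190:420,::-1],None,fx=3.3,fy=3.3,interpolation=cv2.INTER_CUBIC))
E
```

```text
ee_pos: [439.3, -408.5, 29.1]
contact_force: [0.5, -0.1, -1.5]
t: 17.27
ee_pos: [439.3, -408.6, 29.2]
eef_rot: [0.96, -0.279, 0.0, 0.0]
contact_force: [-0.2, -0.9, 0.7]
finger_gap: 0.4
finger_force: 0.0
t: 17.77
ee_pos: [441.0, -410.0, 141.2]
eef_rot: [0.96, -0.279, 0.004, 0.001]
contact_force: [-0.6, -0.2, 0.3]
finger_gap: 1.0
finger_force: 0.0
now [ 441.  -410.   141.2] yaw_y -122.3 shift units [-5.43 -7.47  0.73] turn z units 9.24 shift after turn [-9.23  0.23  0.71] tilt units [ 0.01 -0.07 -0.  ]
now [ 441.  -410.   141.2] yaw_y -122.3 shift units [-5.43 -7.47  0.73] turn z units 9.24 shift after turn [-9.23  0.23  0.71] tilt units [ 0.01 -0.07 -0.  ]
p3 [272.64331349 210.46501979]
p4 [291.07097344 207.48721619]
p5 [310.32815515 204.52803318]
```

View pics/t2.png

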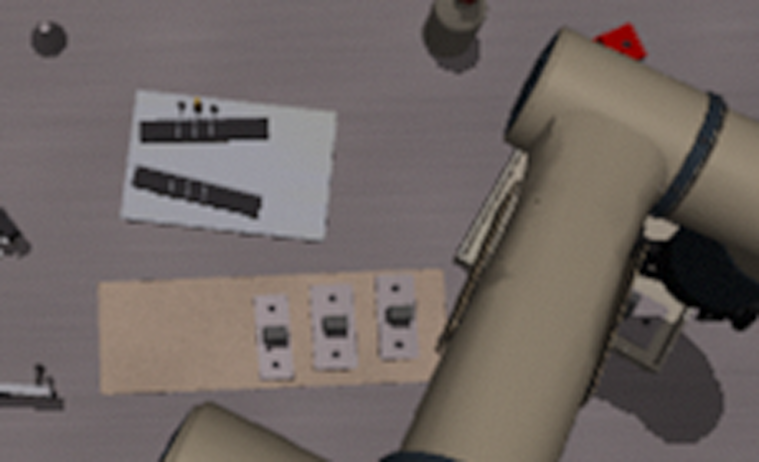

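```bash
P="python3 -m pendant"
cat >> h.py <<'E'
def dots(cx,cy,ang,z=7):
    """refine plate pose from its two dark dots (30 mm either side) in the wrist image"""
    c=capture("wrist");g=cv2.cvtColor(c["color"],cv2.COLOR_RGB2GRAY).astype(float);out=[]
    for s in(30,-30):
        p=proj(c,(cx+s*np.cos(np.radians(ang)),cy+s*np.sin(np.radians(ang)),z),True);u,v=np.round(p).astype(int)
        w=g[v-9:v+10,u-9:u+10];m=(w<np.percentile(w,4)+12).astype(np.uint8);n,l,st,ce=cv2.connectedComponentsWithStats(m)
        i=min((i for i in range(1,n) if st[i,4]>8),key=lambda i:np.hypot(*(ce[i]-9)));q=ce[i]+[u-9,v-9];out.append(pt(c,*q,z,True));print("dot off px",np.round(q-p,1),"area",st[i,4])
    A,B=out;d=A-B;m=(A+B)/2;print("plate",np.round(m,1),"ang %.1f"%np.degrees(np.arctan2(d[1],d[0])),"sep %.1f"%np.hypot(*d[:2]));return c
E
$P '[[0,0,0,0,0,1],[0,0,0,0,0,1],[0,0,0,0,0,1],[0,0,0,0,0,1],[0,0,0,0,0,1]]' >/dev/null
$P '[[0,0,0,0,0,1],[0,0,0,0,0,1],[0,0,0,0,0,1],[0,0,0,0,0,1],[0,0,0,0,0,0.24]]' >/dev/null
$P '[[-1,0,0,0,0,0],[-1,0,0,0,0,0],[-1,0,0,0,0,0],[-1,0,0,0,0,0],[-1,0,0,0,0,0]]' >/dev/null
$P '[[-1,0,0,0,0,0],[-1,0,0,0,0,0],[-1,0.1,0,0,0,0],[-1,0.1,0.3,0,0,0],[-0.23,0,0.4,0,0,0]]' >/dev/null
$P '[[0,0,0,0,0,0],[0,0,0,0,0,0]]'
python3 - <<'E'
from h import *
go(417.5,-41.6,25,-177.8);dots(417.5,-41.6,2.2)
E
```

```text
t: 20.58
ee_pos: [417.4, -40.4, 109.4]
eef_rot: [0.721, -0.693, 0.0, 0.0]
contact_force: [0.7, -0.4, -0.4]
finger_gap: 0.998
finger_force: 0.0
now [417.4 -40.4 109.4] yaw_y -177.8 shift units [ 0.03 -0.    2.11] turn z units 0.00 shift after turn [ 0.03 -0.    2.11] tilt units [-0. -0. -0.]
dot off px [ 1.2 -2. ] area 25
dot off px [ 0.1 -1.6] area 45
plate [417.  -43.2   7. ] ang 1.9 sep 58.9
```

```bash
P="python3 -m pendant"
$P '[[0.06,0,1,0,0,0],[0,0,0.8,0,0,0],[0,0,0.3,0,0,0]]' >/dev/null
$P '[[0,0,0,0,0,0],[0,0,0,0,0,0],[0,0,0,0,0,0],[0,0,0,0,0,0],[0,0,0,0,0,0]]' 0
$P '[[0,0,-0.3,0,0,0],[0,0,-0.8,0,0,0],[0,0,-0.8,0,0,-0.35],[0,0,0,0,0,-1],[0,0,0,0,0,-1]]' >/dev/null
$P '[[0,0,0,0,0,-1],[0,0,0,0,0,-1],[0,0,0,0,0,-1],[0,0,0,0,0,-1],[0,0,0,0,0,-1]]' >/dev/null
$P '[[0,0,0,0,0,-1],[0,0,0,0,0,-1],[0,0,0,0,0,-1],[0,0,0,0,0,-1],[0,0,0,0,0,-1]]' >/dev/null
$P '[[0,0,0,0,0,-1],[0.89,0.02,0,0,0,0],[0.89,0.02,0,0,0,0],[0.89,0.02,0,0,0,0],[0.89,0.02,0,0,0,0]]' >/dev/null
$P '[[0.89,0.02,0,0,0,0],[0,0,0.7,0,0,0],[0,0,0.5,0,0,0],[0,0,0,0,0,0],[0,0,0,0,0,0]]'
python3 - <<'E'
from h import *
go(593,-70,30,-97.7)
E
```

```text
t: 21.62
ee_pos: [418.0, -42.2, 25.9]
eef_rot: [0.721, -0.693, 0.001, -0.001]
contact_force: [-0.4, 0.9, 6.9]
finger_gap: 0.154
finger_force: 59.7
t: 24.75
ee_pos: [593.6, -70.3, 54.2]
eef_rot: [0.998, -0.067, 0.001, 0.0]
contact_force: [0.7, -0.1, -2.5]
finger_gap: 0.152
finger_force: 58.9
now [593.6 -70.3  54.2] yaw_y -97.7 shift units [-0.02 -0.    0.6 ] turn z units 0.00 shift after turn [-0.02 -0.    0.6 ] tilt units [ 0.   -0.01 -0.  ]
```

```bash
P="python3 -m pendant"
$P '[[0,0,0.4,0,0,0],[0,0,0.19,0,0,0],[0,0,0,0,0,0]]'|egrep 'pos|cont'
$P '[[0,0,0,0,0,0],[0,0,0,0,0,0]]' 0.25|egrep 'pos|cont'
$P '[[0,-0.15,0,0,0,0],[0,-0.15,0,0,0,0],[0,-0.15,0,0,0,0],[0,-0.15,0,0,0,0],[0,-0.15,0,0,0,0]]'|egrep 'pos|cont'
$P '[[0,-0.15,0,0,0,0],[0,-0.15,0,0,0,0],[0,-0.15,0,0,0,0],[0,-0.15,0,0,0,0],[0,-0.15,0,0,0,0]]'|egrep 'pos|cont'
$P '[[0,-0.1,0,0,0,0],[0,-0.1,0,0,0,0],[0,-0.1,0,0,0,0]]'|egrep 'pos|cont'
$P '[[0,-0.08,0,0,0,0],[0,-0.08,0,0,0,0],[0,-0.08,0,0,0,0]]'|egrep 'pos|cont'
```

```text
ee_pos: [593.0, -70.1, 31.6]
contact_force: [-6.9, 2.7, 14.5]
ee_pos: [593.2, -70.2, 29.4]
contact_force: [-1.1, -1.2, 0.0]
ee_pos: [597.2, -40.0, 29.4]
contact_force: [-0.0, -1.1, -1.3]
ee_pos: [601.3, -10.3, 29.5]
contact_force: [0.2, -0.6, -0.5]
ee_pos: [602.8, 1.3, 29.5]
contact_force: [1.1, -0.9, -1.1]
ee_pos: [604.1, 10.8, 29.5]
contact_force: [-1.0, -0.4, -0.1]
```

```bash
P="python3 -m pendant"
$P '[[0,-0.08,0,0,0,0],[0,-0.08,0,0,0,0],[0,-0.08,0,0,0,0]]'|egrep 'pos|cont'
python3 - <<'E'
from h import *
c=capture("wrist");pickle.dump(c,open("pics/w6.pkl","wb"));cv2.imwrite("pics/w6.png",cv2.resize(c["color"][:,:,::-1],(768,576)))
E
```

```text
ee_pos: [605.5, 20.3, 29.5]
contact_force: [0.7, -2.1, -0.7]
```

View pics/w6.png

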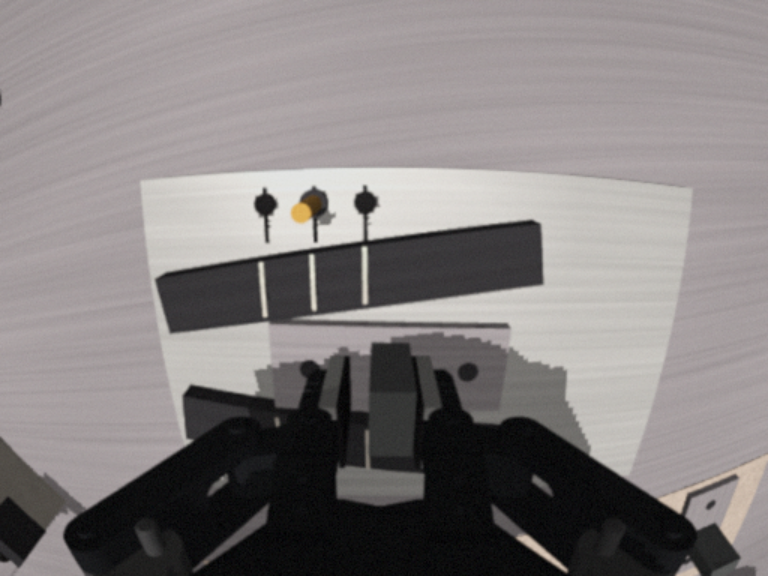

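The leading end is at column 271, already past the pin's line at column 313. It isn't wedged yet, so I keep pushing.

```bash
P="python3 -m pendant"
$P '[[0,-0.08,0,0,0,0],[0,-0.08,0,0,0,0]]'|egrep 'pos|cont'
$P '[[0,-0.05,0,0,0,0],[0,-0.05,0,0,0,0]]'|egrep 'pos|cont'
$P '[[0,-0.05,0,0,0,0],[0,-0.05,0,0,0,0]]'|egrep 'pos|cont'
```

```text
ee_pos: [606.3, 26.7, 29.5]
contact_force: [-0.0, -1.2, 0.3]
ee_pos: [606.8, 30.3, 29.6]
contact_force: [0.2, -4.9, 0.1]
ee_pos: [607.4, 32.2, 30.1]
contact_force: [-0.0, -12.0, 3.3]
```

```bash
P="python3 -m pendant"
$P '[[0,-0.04,0,0,0,0],[0,0,0,0,0,0]]'|egrep 'pos|cont'
$P '[[0,-0.04,0,0,0,0],[0,0,0,0,0,0]]'|egrep 'pos|cont'
$P '[[0,-0.04,0,0,0,0],[0,0,0,0,0,0]]'|egrep 'pos|cont'
```

```text
ee_pos: [607.7, 32.8, 30.3]
contact_force: [0.8, -13.6, 2.0]
ee_pos: [607.9, 33.4, 30.5]
contact_force: [0.7, -16.3, 4.5]
ee_pos: [608.2, 33.9, 30.8]
contact_force: [0.6, -19.6, 5.2]
```

Plate 3 wedged at about 20 N and well past the pin line, so it goes in the bay.

```bash
P="python3 -m pendant"
$P '[[0,0.2,0,0,0,0],[0,0.2,0,0,0,0],[0,0.2,0,0,0,0],[0,0,0,0,0,0]]'|egrep 'pos|cont'
$P '[[0,0,0,0,0,0],[0,0,0,0,0,0],[0,0,0,0,0,0]]' 0|tail -2
$P '[[0,0,-0.4,0,0,0],[0,0,-0.8,0,0,0],[0,0,-0.8,0,0,-1],[0,0,-0.5,0,0,-1],[0,0,0,0,0,-1]]' >/dev/null
$P '[[0,0,0,0,0,-1],[0,0,0,0,0,-1],[0,0,0,0,0,-1],[0,0,0,0,0,-1],[0,0,0,0,0,-0.1]]' >/dev/null
$P '[[0.38,-0.96,0,0,0,0],[0.38,-0.96,0,0,0,0],[0.38,-0.96,0,0,0,0],[0.38,-0.96,0,0,0,0],[0.38,-0.96,0,0,0,0]]' >/dev/null
$P '[[0.38,-0.96,0,0,0,0],[0.38,-0.96,0,0,0,0],[0.38,-0.96,0,0,0,0],[0.38,-0.96,0,0,0,0],[0.38,-0.96,0,0,0,0]]' >/dev/null
$P '[[0,0,0,0,0,0],[0,0,0,0,0,0]]'
python3 - <<'E'
from h import *
go(504,435,130,124.8)
c=capture("wrist");pickle.dump(c,open("pics/w7.pkl","wb"));cv2.imwrite("pics/w7.png",cv2.resize(c["color"][:,:,::-1],(768,576)))
E
```

```text
ee_pos: [604.6, 15.2, 29.5]
contact_force: [-0.6, 0.5, 0.3]
finger_gap: 0.155
finger_force: 59.8
t: 32.92
ee_pos: [509.6, 417.0, 129.4]
eef_rot: [0.954, 0.299, -0.0, 0.0]
contact_force: [-0.5, 0.1, -2.5]
finger_gap: 0.154
finger_force: 59.2
now [509.6 417.  129.4] yaw_y -55.2 shift units [ 0.14 -0.45 -0.02] turn z units 0.01 shift after turn [ 0.14 -0.45 -0.02] tilt units [0.   0.01 0.  ]
```

View pics/w7.png

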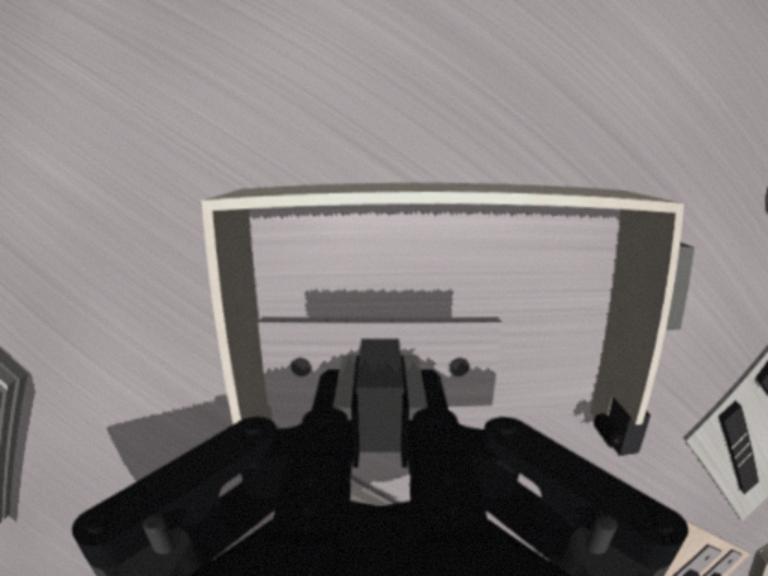

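The bay's back rim corners are at (203,200) and (684,205). The catch is at (625,425), and the plate hangs inside the walls.

```bash
python3 - <<'E'
from h import *
c=pickle.load(open("pics/w7.pkl","rb"));k=2/3
A=pt(c,203*k,200*k,65,True);B=pt(c,684*k,205*k,65,True);print(A,B,np.linalg.norm(A-B))
ey=(A-B)/np.linalg.norm(A-B);ex=np.array([ey[1],-ey[0],0]);a=np.degrees(np.arctan2(ex[1],ex[0]));C=(A+B)/2-80*ex
print("bay yaw",a,"center",C)
S=lambda x,y:np.round(C+x*ex+y*ey,1)
for p in[(33,57),(33,-57),(-38,57),(-38,-57)]:print(p,S(*p))
g=S(33,57);go(g[0],g[1],31,a+90)
E
```

```text
[513.40371739 517.42333442  65.        ] [651.78748618 323.3473313   65.        ] 238.36015281765913
bay yaw 35.490352560529494 center [517.45853895 373.94006349  65.        ]
(33, 57) [511.2 439.5  65. ]
(33, -57) [577.4 346.7  65. ]
(-38, 57) [453.4 398.3  65. ]
(-38, -57) [519.6 305.5  65. ]
now [509.9 416.6 129.5] yaw_y -55.2 shift units [ 0.36 -0.45  2.46] turn z units -0.11 shift after turn [ 0.36 -0.45  2.46] tilt units [0.   0.01 0.  ]
```

```bash
P="python3 -m pendant"
$P '[[0.36,-0.45,0,0,0,-0.11],[0,0,0.8,0,0,0],[0,0,0.8,0,0,0],[0,0,0.6,0,0,0],[0,0,0.2,0,0,0]]'|egrep 'pos|cont'
$P '[[0,0,0.04,0,0,0],[0,0,0,0,0,0]]'|egrep 'pos|cont'
$P '[[0,0,0,0,0,0],[0,0,0,0,0,0],[0,0,0,0,0,0]]' 0.4
$P '[[0,0,-0.7,0,0,0],[0,0,-1,0,0,0],[0,0,-1,0,0,0],[0,0,0,0,0,0]]' 1
python3 - <<'E'
from h import *
go(426.7,-105.7,130,1.1)
E
```

```text
ee_pos: [511.0, 438.5, 32.0]
contact_force: [-0.6, 0.2, -2.2]
ee_pos: [512.0, 440.7, 33.3]
contact_force: [-0.0, -0.1, -2.3]
t: 34.22
ee_pos: [511.5, 440.6, 32.5]
eef_rot: [0.952, 0.305, 0.0, -0.0]
contact_force: [-0.3, 0.4, -0.0]
finger_gap: 0.398
finger_force: 0.0
t: 34.72
ee_pos: [513.0, 441.9, 144.7]
eef_rot: [0.952, 0.305, 0.004, -0.002]
contact_force: [0.5, 0.3, -0.4]
finger_gap: 0.999
finger_force: 0.0
now [513.  441.9 144.7] yaw_y -54.4 shift units [-9.72  9.88  0.27] turn z units -9.25 shift after turn [-13.65  -2.42   0.26] tilt units [-0.01 -0.08  0.  ]
```

```bash
P="python3 -m pendant"
$P '[[0,0,0,0,0,1],[0,0,0,0,0,1],[0,0,0,0,0,1],[0,0,0,0,0,1],[0,0,0,0,0,1]]' >/dev/null
$P '[[0,0,0,0,0,1],[0,0,0,0,0,1],[0,0,0,0,0,1],[0,0,0,0,0,1],[0,0,0,0,0,1]]' >/dev/null
$P '[[0,0,0,0,0,1],[0,0,0,0,0,1],[0,0,0,0,0,1],[0,0,0,0,0,1],[0,0,0,0,0,1]]' >/dev/null
$P '[[0,0,0,0,0,1],[0,0,0,0,0,1],[0,0,0,0,0,1],[0,0,0,0,0,1],[0,0,0,0,0,1]]' >/dev/null
$P '[[0,0,0,0,0,0.75],[0.97,0.17,0,0,0,0],[0.97,0.17,0,0,0,0],[0.97,0.17,0,0,0,0],[0.97,0.17,0,0,0,0]]' >/dev/null
$P '[[0.97,0.17,0,0,0,0],[0.97,0.17,0,0,0,0],[0.97,0.17,0,0,0,0],[0.97,0.17,0,0,0,0],[0.97,0.17,0,0,0,0]]' >/dev/null
$P '[[0.97,0.17,0,0,0,0],[0.97,0.17,0,0,0,0],[0.97,0.17,0.3,0,0,0],[0.97,0.17,0.5,0,0,0],[0,0,0,0,0,0]]' >/dev/null
$P '[[0,0,0,0,0,0],[0,0,0,0,0,0]]'
python3 - <<'E'
from h import *
go(426.7,-105.7,25,1.1);c=dots(426.7,-105.7,1.1);pickle.dump(c,open("pics/w8.pkl","wb"));cv2.imwrite("pics/w8.png",c["color"][:,:,::-1])
E
```

```text
t: 39.35
ee_pos: [432.7, -64.9, 108.3]
eef_rot: [0.714, -0.7, 0.0, -0.0]
contact_force: [1.4, 0.4, 0.7]
finger_gap: 0.999
finger_force: 0.0
now [432.7 -64.9 108.3] yaw_y -178.9 shift units [1.02 0.17 2.08] turn z units 0.00 shift after turn [1.02 0.17 2.08] tilt units [-0.01  0.   -0.  ]
dot off px [-0.4 -0.7] area 46
dot off px [-0.9 -1.2] area 52
plate [ 427.2 -106.5    7. ] ang 1.4 sep 59.6
```

```bash
P="python3 -m pendant"
$P '[[0.6,0.08,0,0,0,0],[0.43,0.07,0.5,0,0,0],[0,0,1,0,0,0],[0,0,0.6,0,0,0],[0,0,0,0,0,0]]' |egrep 'pos|cont'
$P '[[0,0,0,0,0,0],[0,0,0,0,0,0],[0,0,0,0,0,0],[0,0,0,0,0,0]]' 0
$P '[[0,0,-0.3,0,0,0],[0,0,-0.8,0,0,0],[0,0,-0.8,0,0,-0.53],[0,0,0,0,0,-1],[0,0,0,0,0,-1]]' >/dev/null
$P '[[0,0,0,0,0,-1],[0,0,0,0,0,-1],[0,0,0,0,0,-1],[0,0,0,0,0,-1],[0,0,0,0,0,-1]]' >/dev/null
$P '[[0,0,0,0,0,-1],[0,0,0,0,0,-1],[0,0,0,0,0,-1],[0,0,0,0,0,-1],[0,0,0,0,0,-1]]' >/dev/null
$P '[[0,0,0,0,0,-1],[0.8,-0.29,0,0,0,0],[0.8,-0.29,0,0,0,0],[0.8,-0.29,0,0,0,0],[0.8,-0.29,0,0,0,0]]' >/dev/null
$P '[[0.8,-0.29,0,0,0,0],[0,0,0.7,0,0,0],[0,0,0.5,0,0,0],[0,0,0,0,0,0],[0,0,0,0,0,0]]'
python3 - <<'E'
from h import *
go(593,-70,31,-97.7)
E
```

```text
ee_pos: [425.9, -106.5, 22.8]
contact_force: [-0.1, -0.5, 1.1]
t: 40.52
ee_pos: [427.2, -106.9, 24.5]
eef_rot: [0.714, -0.701, 0.0, -0.0]
contact_force: [-9.2, 2.3, 14.0]
finger_gap: 0.152
finger_force: 60.1
t: 43.65
ee_pos: [593.9, -71.2, 53.1]
eef_rot: [0.998, -0.068, 0.001, 0.0]
contact_force: [0.4, 0.1, -0.2]
finger_gap: 0.154
finger_force: 58.7
now [593.9 -71.2  53.1] yaw_y -97.8 shift units [-0.03 -0.03  0.55] turn z units -0.01 shift after turn [-0.03 -0.03  0.55] tilt units [ 0.   -0.01  0.  ]
```

```bash
P="python3 -m pendant"
$P '[[0,0,0.4,0,0,0],[0,0,0.17,0,0,0],[0,0,0,0,0,0]]'|egrep 'pos|cont'
$P '[[0,0,0,0,0,0],[0,0,0,0,0,0]]' 0.25|egrep 'pos|cont'
$P '[[0,-0.15,0,0,0,0],[0,-0.15,0,0,0,0],[0,-0.15,0,0,0,0],[0,-0.15,0,0,0,0],[0,-0.15,0,0,0,0]]'|egrep 'pos|cont'
$P '[[0,-0.1,0,0,0,0],[0,-0.1,0,0,0,0],[0,-0.1,0,0,0,0]]'|egrep 'pos|cont'
$P '[[0,-0.07,0,0,0,0],[0,-0.07,0,0,0,0],[0,-0.05,0,0,0,0]]'|egrep 'pos|cont'
```

```text
ee_pos: [593.1, -71.0, 30.5]
contact_force: [-5.2, 1.2, 9.1]
ee_pos: [593.2, -71.1, 28.9]
contact_force: [0.2, 0.2, 0.3]
ee_pos: [597.4, -40.8, 29.1]
contact_force: [-0.1, -0.2, -1.5]
ee_pos: [599.0, -29.3, 29.1]
contact_force: [-0.3, -0.4, 0.3]
ee_pos: [600.1, -21.8, 29.1]
contact_force: [-0.1, -1.2, -0.6]
```

```bash
P="python3 -m pendant"
$P '[[0,-0.05,0,0,0,0],[0,-0.05,0,0,0,0]]'|egrep 'pos|cont'
$P '[[0,-0.05,0,0,0,0],[0,-0.05,0,0,0,0]]'|egrep 'pos|cont'
$P '[[0,-0.05,0,0,0,0],[0,-0.05,0,0,0,0]]'|egrep 'pos|cont'
```

```text
ee_pos: [600.6, -17.9, 29.1]
contact_force: [0.7, -0.6, -0.1]
ee_pos: [601.1, -13.9, 29.2]
contact_force: [0.2, -0.6, 0.7]
ee_pos: [601.7, -9.9, 29.1]
contact_force: [-0.3, -0.5, -1.0]
```

```bash
P="python3 -m pendant"
$P '[[0,-0.05,0,0,0,0],[0,-0.05,0,0,0,0]]'|egrep 'pos|cont'
$P '[[0,-0.05,0,0,0,0],[0,-0.05,0,0,0,0]]'|egrep 'pos|cont'
$P '[[0,-0.05,0,0,0,0],[0,0,0,0,0,0]]'|egrep 'pos|cont'
```

```text
ee_pos: [602.2, -6.0, 29.1]
contact_force: [-0.2, -0.6, 0.1]
ee_pos: [602.9, -3.6, 29.6]
contact_force: [1.1, -10.3, 3.1]
ee_pos: [603.4, -2.8, 30.0]
contact_force: [1.4, -11.9, 2.5]
```

```bash
P="python3 -m pendant"
$P '[[0,-0.05,0,0,0,0],[0,0,0,0,0,0]]'|egrep 'pos|cont'
python3 - <<'E'
from h import *
c=capture("wrist");pickle.dump(c,open("pics/w9.pkl","wb"));cv2.imwrite("pics/w9.png",cv2.resize(c["color"][:,:,::-1],(768,576)))
E
```

```text
ee_pos: [603.7, -2.0, 30.3]
contact_force: [0.8, -15.0, 4.2]
```

View pics/w9.png

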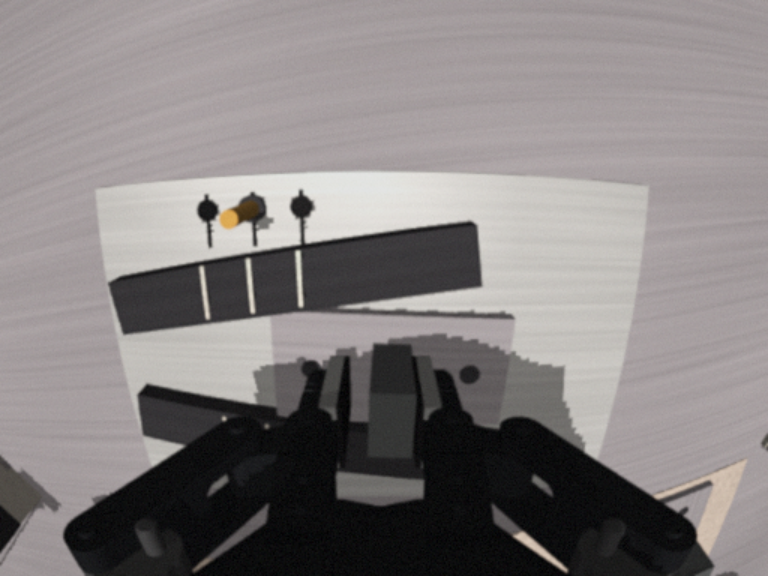

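```bash
python3 - <<'E'
from h import *
c=pickle.load(open("pics/w9.pkl","rb"));k=2/3
ex=np.array([np.cos(np.radians(82.4)),np.sin(np.radians(82.4)),0])
f=lambda u,v,z:pt(c,u*k,v*k,z,True)@ex-np.array([608,41,0])@ex
print("lead top edge",f(271.5,318,12),f(272,345,12));print("mid line",f(248.5,258,16),f(253,314,16),"pin foot",f(253,210,6));print("st1",f(297,250,16),f(300.5,306,16),"foot",f(302,206,6))
print("dots center",(f(310,367,12)+f(469,374,12))/2)
c=pickle.load(open("pics/w4.pkl","rb"));print("plate2",f(271,308,12),"mid",f(200,283,16),"st1",f(246,276,16))
E
```

```text
lead top edge -4.507874024800131 -3.715845805367465
mid line 1.0055127560250696 1.186923758199356 pin foot 1.146970343674326
st1 -16.21357567240169 -16.34842749134458 foot -16.81062791282544
dots center -47.78856230720988
plate2 -23.484254119467238 mid 1.5238062863323023 st1 -16.368700026167474
```

```bash
python3 - <<'E'
from h import *
c=pickle.load(open("pics/w9.pkl","rb"));k=2/3
a=lambda A,B,z:np.degrees(np.arctan2(*(pt(c,A[0]*k,A[1]*k,z,True)-pt(c,B[0]*k,B[1]*k,z,True))[[1,0]]))
print("plate far edge ang",a((300,310),(513,316),12),"dots",a((310,367),(469,374),12),"station axis",a((208,210),(302,206),6),"base edge far",a((96,188),(647,186),6))
p=[pt(c,u*k,v*k,12,True) for u,v in((271,367),(514,374))];print("len via ends?",np.linalg.norm(p[0]-p[1]))
# width of plates in w1 & w8
for n in("w1","w8"):
    c=pickle.load(open(f"pics/{n}.pkl","rb"));g=cv2.cvtColor(c["color"],cv2.COLOR_RGB2HSV)[:,:,1].astype(float)
    for name,(x,y,A) in {"p2":(429.6,26.5,-4.2),"p3":(417,-43.2,2),"p4":(427.2,-106.5,1.4),"p5":(435.8,-172.8,1.4)}.items():
        e=np.array([np.cos(np.radians(A)),np.sin(np.radians(A)),0]);q=np.array([-e[1],e[0],0]);W=[]
        for s in(-38,-20,20,38):
            t=np.arange(-34,34,.5);v=[]
            for tt in t:
                u=proj(c,np.array([x,y,7])+s*e+tt*q,True)
                v.append(cv2.getRectSubPix(g.astype(np.float32),(1,1),(float(u[0]),float(u[1])))[0,0] if 0<=u[0]<511 and 0<=u[1]<383 else np.nan)
            v=np.array(v);W.append(round(0.5*np.sum(v<(np.nanmin(v)+np.nanmax(v))/2),1))
        print(n,name,W)
E
```

```text
plate far edge ang 80.27949910821337 dots 79.02927054223585 station axis 82.52415521286264 base edge far 82.23253079412413
len via ends? 93.89654249283917
w1 p2 [np.float64(51.0), np.float64(51.0), np.float64(51.0), np.float64(51.0)]
w1 p3 [np.float64(35.5), np.float64(35.0), np.float64(35.5), np.float64(35.5)]
w1 p4 [np.float64(46.0), np.float64(45.5), np.float64(46.0), np.float64(45.5)]
w1 p5 [np.float64(41.5), np.float64(41.0), np.float64(41.0), np.float64(41.0)]
w8 p2 [np.float64(35.5), np.float64(30.5), np.float64(13.5), np.float64(43.5)]
w8 p3 [np.float64(30.0), np.float64(52.0), np.float64(55.5), np.float64(59.0)]
w8 p4 [np.float64(45.5), np.float64(46.0), np.float64(45.5), np.float64(45.5)]
w8 p5 [np.float64(40.5), np.float64(40.5), np.float64(41.0), np.float64(41.0)]
```

Plate 4's end stopped about 5–8 mm before the pin line, and its image width of 46 mm implies a stop near −7. That's short, so it goes to the tray. I seat it a bit more firmly first.

```bash
P="python3 -m pendant"
$P '[[0,0.1,0,0,0,0],[0,0,0,0,0,0],[0,-0.1,0,0,0,0],[0,-0.05,0,0,0,0],[0,-0.05,0,0,0,0]]'|egrep 'pos|cont'
$P '[[0,-0.04,0,0,0,0],[0,0,0,0,0,0]]'|egrep 'pos|cont'
python3 - <<'E'
from h import *
c=capture("wrist");ex=np.array([np.cos(np.radians(82.4)),np.sin(np.radians(82.4)),0])
g=cv2.cvtColor(c["color"],cv2.COLOR_RGB2GRAY);np.save("pics/g10.npy",g)
print([list(map(int,g[r,165:195])) for r in (218,226)])
# dots
for u0,v0 in((206,245),(313,249)):
    w=g[v0-10:v0+10,u0-10:u0+10];print(w.min(),np.array(np.unravel_index(w.argmin(),w.shape))[::-1]+[u0-10,v0-10])
E
```

```text
ee_pos: [603.6, -0.5, 30.7]
contact_force: [-0.4, -28.7, 8.6]
ee_pos: [603.7, 0.0, 30.9]
contact_force: [0.5, -28.1, 7.5]
[[198, 198, 197, 199, 199, 199, 199, 200, 196, 196, 197, 199, 200, 200, 198, 193, 183, 172, 172, 168, 172, 170, 168, 171, 167, 172, 170, 170, 170, 171], [194, 192, 194, 193, 191, 194, 194, 194, 195, 192, 195, 196, 193, 197, 198, 195, 189, 171, 167, 164, 164, 165, 165, 167, 166, 166, 166, 167, 167, 166]]
3 [215 249]
24 [315 243]
```

```bash
P="python3 -m pendant"
$P '[[0,0.2,0,0,0,0],[0,0.2,0,0,0,0],[0,0.2,0,0,0,0],[0,0,0,0,0,0]]'|egrep 'pos|cont'
$P '[[0,0,0,0,0,0],[0,0,0,0,0,0],[0,0,0,0,0,0]]' 0|tail -2
$P '[[0,0,-0.4,0,0,0],[0,0,-0.8,0,0,0],[0,0,-0.8,0,0,1],[0,0,0,0,0,1],[0,0,0,0,0,1]]' >/dev/null
$P '[[0,0,0,0,0,1],[0,0,0,0,0,0.1],[0,0,0,0,0,0],[0.22,0.93,0,0,0,0],[0.22,0.93,0,0,0,0]]' >/dev/null
$P '[[0.22,0.93,0,0,0,0],[0.22,0.93,0,0,0,0],[0.22,0.93,0,0,0,0],[0.22,0.93,0,0,0,0],[0.22,0.93,0,0,0,0]]' >/dev/null
$P '[[0.22,0.93,0,0,0,0],[0,0,0,0,0,0],[0,0,0,0,0,0]]'
python3 - <<'E'
from h import *
go(500,-312,30,-122.2)
E
```

```text
ee_pos: [600.6, -16.3, 29.0]
contact_force: [0.4, -0.4, -0.3]
finger_gap: 0.151
finger_force: 59.7
t: 51.5
ee_pos: [500.8, -305.2, 109.1]
eef_rot: [0.96, -0.279, -0.0, -0.0]
contact_force: [0.6, 0.4, -2.1]
finger_gap: 0.153
finger_force: 59.2
now [ 500.8 -305.2  109.1] yaw_y -122.3 shift units [0.07 0.15 1.98] turn z units -0.02 shift after turn [0.07 0.16 1.98] tilt units [-0.  0. -0.]
```

```bash
P="python3 -m pendant"
$P '[[0.07,0.15,0,0,0,0],[0,0,0.8,0,0,0],[0,0,0.7,0,0,0],[0,0,0.4,0,0,0],[0,0,0.06,0,0,0]]' >/dev/null
$P '[[0,0,0.02,0,0,0],[0,0,0,0,0,0]]'|egrep 'pos|cont'
$P '[[0,0,0,0,0,0],[0,0,0,0,0,0],[0,0,0,0,0,0]]' 0.35|egrep 'pos|cont'
$P '[[0,0,-0.7,0,0,0],[0,0,-1,0,0,0],[0,0,-0.5,0,0,0.4],[0,0,0,0,0,1],[0,0,0,0,0,1]]' 0.35 >/dev/null
$P '[[0,0,0,0,0,1],[0,0,0,0,0,1],[0,0,0,0,0,1],[0,0,0,0,0,1],[0,0,0,0,0,1]]' 1 >/dev/null
$P '[[0,0,0,0,0,1],[0,0,0,0,0,1],[-0.9,0.38,0,0,0,0],[-0.9,0.38,0,0,0,0],[-0.9,0.38,0,0,0,0]]' >/dev/null
$P '[[-0.8,0.38,0,0,0,0],[0,0,0,0,0,0],[0,0,0,0,0,0]]'
python3 - <<'E'
from h import *
go(435.8,-172.8,25,1.4);c=dots(435.8,-172.8,1.4);pickle.dump(c,open("pics/w11.pkl","wb"));cv2.imwrite("pics/w11.png",cv2.resize(c["color"][:,:,::-1],(768,576)))
E
```

```text
ee_pos: [500.8, -312.2, 31.0]
contact_force: [-0.3, -0.7, -1.7]
ee_pos: [500.2, -312.1, 30.2]
contact_force: [0.3, 0.5, 0.7]
t: 55.0
ee_pos: [436.6, -173.5, 118.2]
eef_rot: [0.715, -0.699, 0.0, -0.0]
contact_force: [0.4, -0.2, 0.4]
finger_gap: 0.998
finger_force: 0.0
now [ 436.6 -173.5  118.2] yaw_y -178.7 shift units [-0.02  0.02  2.33] turn z units -0.02 shift after turn [-0.02  0.02  2.33] tilt units [-0.01 -0.   -0.  ]
dot off px [-0.2 -2.1] area 34
dot off px [-0.9 -1.6] area 42
plate [ 436.3 -174.4    7. ] ang 1.0 sep 59.3
```

```bash
P="python3 -m pendant"
$P '[[0.02,0,0.9,0,0,0],[0,0,0.9,0,0,0],[0,0,0.5,0,0,0],[0,0,0,0,0,0]]' |egrep 'pos|cont'
$P '[[0,0,0,0,0,0],[0,0,0,0,0,0],[0,0,0,0,0,0],[0,0,0,0,0,0]]' 0
$P '[[0,0,-0.3,0,0,0],[0,0,-0.8,0,0,0],[0,0,-0.8,0,0,-0.5],[0,0,0,0,0,-1],[0,0,0,0,0,-1]]' >/dev/null
$P '[[0,0,0,0,0,-1],[0,0,0,0,0,-1],[0,0,0,0,0,-1],[0,0,0,0,0,-1],[0,0,0,0,0,-1]]' >/dev/null
$P '[[0,0,0,0,0,-1],[0,0,0,0,0,-1],[0,0,0,0,0,-1],[0,0,0,0,0,-1],[0,0,0,0,0,-1]]' >/dev/null
$P '[[0,0,0,0,0,-1],[0.71,-0.62,0,0,0,0],[0.71,-0.62,0,0,0,0],[0.71,-0.62,0,0,0,0],[0.71,-0.62,0,0,0,0]]' >/dev/null
$P '[[0.71,-0.62,0,0,0,0],[0,0,0.7,0,0,0],[0,0,0.5,0,0,0],[0,0,0,0,0,0],[0,0,0,0,0,0]]'
python3 - <<'E'
from h import *
go(593,-70,31,-97.7)
E
```

```text
ee_pos: [435.3, -174.7, 24.4]
contact_force: [0.4, 0.4, -0.5]
t: 56.05
ee_pos: [436.5, -174.1, 26.5]
eef_rot: [0.715, -0.699, 0.0, -0.0]
contact_force: [-8.0, 4.3, 15.9]
finger_gap: 0.152
finger_force: 60.6
t: 59.18
ee_pos: [594.3, -70.6, 55.1]
eef_rot: [0.998, -0.068, 0.001, 0.0]
contact_force: [0.7, 0.4, -1.4]
finger_gap: 0.148
finger_force: 58.8
now [594.3 -70.6  55.1] yaw_y -97.8 shift units [-0.04 -0.01  0.6 ] turn z units -0.01 shift after turn [-0.04 -0.01  0.6 ] tilt units [ 0.   -0.01  0.  ]
```

```bash
P="python3 -m pendant"
$P '[[0,0,0.4,0,0,0],[0,0,0.19,0,0,0],[0,0,0,0,0,0]]'|egrep 'pos|cont'
$P '[[0,0,0,0,0,0],[0,0,0,0,0,0]]' 0.25|egrep 'pos|cont'
$P '[[0,-0.15,0,0,0,0],[0,-0.15,0,0,0,0],[0,-0.15,0,0,0,0],[0,-0.15,0,0,0,0],[0,-0.15,0,0,0,0]]'|egrep 'pos|cont'
$P '[[0,-0.15,0,0,0,0],[0,-0.15,0,0,0,0],[0,-0.1,0,0,0,0],[0,-0.1,0,0,0,0],[0,-0.1,0,0,0,0]]'|egrep 'pos|cont'
$P '[[0,-0.08,0,0,0,0],[0,-0.08,0,0,0,0],[0,-0.08,0,0,0,0]]'|egrep 'pos|cont'
$P '[[0,-0.05,0,0,0,0],[0,-0.05,0,0,0,0]]'|egrep 'pos|cont'
```

```text
ee_pos: [593.5, -70.4, 32.2]
contact_force: [-5.7, 3.2, 14.0]
ee_pos: [593.7, -70.5, 30.1]
contact_force: [0.4, 0.4, 0.1]
ee_pos: [597.8, -40.2, 30.2]
contact_force: [0.6, -0.2, 0.1]
ee_pos: [601.0, -16.8, 30.3]
contact_force: [-0.8, -0.5, -0.3]
ee_pos: [602.3, -7.3, 30.3]
contact_force: [-0.1, -0.6, -0.1]
ee_pos: [602.9, -3.4, 30.3]
contact_force: [-1.0, -1.9, -0.6]
```

```bash
P="python3 -m pendant"
$P '[[0,-0.05,0,0,0,0],[0,-0.05,0,0,0,0]]'|egrep 'pos|cont'
$P '[[0,-0.05,0,0,0,0],[0,-0.05,0,0,0,0]]'|egrep 'pos|cont'
$P '[[0,-0.05,0,0,0,0],[0,-0.03,0,0,0,0]]'|egrep 'pos|cont'
```

```text
ee_pos: [603.5, 0.5, 30.3]
contact_force: [-0.2, -0.4, -1.4]
ee_pos: [604.0, 4.6, 30.3]
contact_force: [-0.5, -1.9, -0.0]
ee_pos: [604.4, 7.8, 30.3]
contact_force: [0.6, -0.5, -0.1]
```

```bash
P="python3 -m pendant"
$P '[[0,-0.05,0,0,0,0],[0,-0.05,0,0,0,0]]'|egrep 'pos|cont'
$P '[[0,-0.05,0,0,0,0],[0,-0.04,0,0,0,0]]'|egrep 'pos|cont'
$P '[[0,-0.05,0,0,0,0],[0,0,0,0,0,0]]'|egrep 'pos|cont'
```

```text
ee_pos: [604.9, 11.7, 30.3]
contact_force: [-0.1, -1.5, -1.4]
ee_pos: [605.6, 13.8, 30.7]
contact_force: [2.3, -8.9, 2.1]
ee_pos: [606.0, 14.7, 31.0]
contact_force: [-0.1, -9.9, 2.3]
```

```bash
P="python3 -m pendant"
$P '[[0,-0.06,0,0,0,0],[0,-0.04,0,0,0,0],[0,0,0,0,0,0]]'|egrep 'pos|cont'
python3 - <<'E'
from h import *
c=capture("wrist");g=cv2.cvtColor(c["color"],cv2.COLOR_RGB2GRAY).astype(float)
ex=np.array([np.cos(np.radians(82.4)),np.sin(np.radians(82.4)),0]);ey=np.array([-ex[1],ex[0],0]);O=np.array([608,41,0])
def prof(gy,z,a,b):
    t=np.arange(a,b,1.);P=[proj(c,O+x*ex+gy*ey+[0,0,z],True) for x in t]
    return t,np.array([cv2.getRectSubPix(g.astype(np.float32),(1,1),(float(u),float(v)))[0,0] for u,v in P])
for gy in(-12,-15): t,v=prof(gy,12,-15,35);print("lead",gy,t[np.argmin(np.diff(v[::1]))],t[np.argmax(np.diff(v))],v.astype(int).tolist())
for gy in(-28,-32): t,v=prof(gy,16,-30,30);print("lines",gy,t[v>v.min()+50])
E
```

```text
ee_pos: [606.6, 16.1, 31.7]
contact_force: [1.1, -18.6, 5.2]
lead -12 -6.0 14.0 [152, 149, 160, 158, 159, 158, 161, 162, 160, 163, 157, 162, 164, 161, 162, 162, 162, 161, 164, 164, 165, 163, 167, 163, 165, 162, 166, 167, 164, 168, 187, 198, 198, 197, 197, 196, 195, 195, 195, 194, 196, 196, 193, 194, 193, 195, 194, 193, 193, 192]
lead -15 -4.0 14.0 [167, 171, 169, 168, 166, 168, 168, 168, 169, 169, 168, 170, 166, 168, 169, 168, 169, 167, 168, 168, 167, 168, 168, 168, 166, 167, 167, 167, 168, 168, 188, 192, 192, 192, 192, 188, 190, 189, 191, 189, 190, 191, 189, 190, 189, 188, 190, 188, 186, 188]
lines -28 [-30. -29. -28. -27. -26. -25. -24. -23. -22. -21. -20.   1.   2.  19.
  20.]
lines -32 [-17. -16.   1.   2.  19.  20.]
```

Plate 5's leading end stopped about 13 mm past the pin's line, so it goes in the bay.

```bash
P="python3 -m pendant"
$P '[[0,0.2,0,0,0,0],[0,0.2,0,0,0,0],[0,0.2,0,0,0,0],[0,0,0,0,0,0]]'|egrep 'pos|cont'
$P '[[0,0,0,0,0,0],[0,0,0,0,0,0],[0,0,0,0,0,0]]' 0|tail -2
$P '[[0,0,-0.4,0,0,0],[0,0,-0.8,0,0,0],[0,0,-0.8,0,0,-1],[0,0,-0.5,0,0,-1],[0,0,0,0,0,-1]]' >/dev/null
$P '[[0,0,0,0,0,-1],[0,0,0,0,0,-1],[0,0,0,0,0,-1],[0,0,0,0,0,-1],[0,0,0,0,0,-0.2]]' >/dev/null
$P '[[0.5,-0.83,0,0,0,0],[0.5,-0.83,0,0,0,0],[0.5,-0.83,0,0,0,0],[0.5,-0.83,0,0,0,0],[0.5,-0.83,0,0,0,0]]' >/dev/null
$P '[[0.5,-0.83,0,0,0,0],[0.5,-0.83,0,0,0,0],[0.5,-0.83,0,0,0,0],[0.5,-0.83,0,0,0,0],[0,0,0,0,0,0]]' >/dev/null
$P '[[0,0,0,0,0,0]]'
python3 - <<'E'
from h import *
go(577.4,346.7,31.5,125.5)
E
```

```text
ee_pos: [602.8, -3.0, 30.2]
contact_force: [-0.7, -0.2, -0.4]
finger_gap: 0.153
finger_force: 60.0
t: 67.1
ee_pos: [576.2, 344.8, 130.3]
eef_rot: [0.953, 0.304, -0.0, 0.0]
contact_force: [0.4, -0.2, -0.8]
finger_gap: 0.147
finger_force: 59.4
now [576.2 344.8 130.3] yaw_y -54.6 shift units [ 0.05 -0.02  2.47] turn z units -0.02 shift after turn [ 0.05 -0.02  2.47] tilt units [ 0.    0.01 -0.  ]
```

```bash
P="python3 -m pendant"
$P '[[0.05,-0.02,0.8,0,0,0],[0,0,0.8,0,0,0],[0,0,0.6,0,0,0],[0,0,0.25,0,0,0],[0,0,0.02,0,0,0]]' >/dev/null
$P '[[0,0,0.02,0,0,0],[0,0,0,0,0,0]]'|egrep 'pos|cont'
$P '[[0,0,0,0,0,0],[0,0,0,0,0,0],[0,0,0,0,0,0]]' 0.35|egrep 'pos|cont'
$P '[[0,0,-0.7,0,0,0],[0,0,-1,0,0,0],[0,0,-1,0,0,0],[0,0,-0.5,0,0,0],[0,0,0,0,0,0]]' 0.35 |egrep pos
python3 - <<'E'
from h import *
t=capture("top");w=capture("wrist");pickle.dump(t,open("pics/t3.pkl","wb"))
cv2.imwrite("pics/t3.png",cv2.resize(t["color"][110:290,80:440,::-1],(800,400),interpolation=cv2.INTER_CUBIC))
E
```

```text
ee_pos: [578.1, 347.3, 31.8]
contact_force: [0.1, -0.0, -1.9]
ee_pos: [577.7, 347.1, 31.0]
contact_force: [0.3, 0.2, 0.1]
ee_pos: [578.4, 347.6, 160.9]
```

View pics/t3.png

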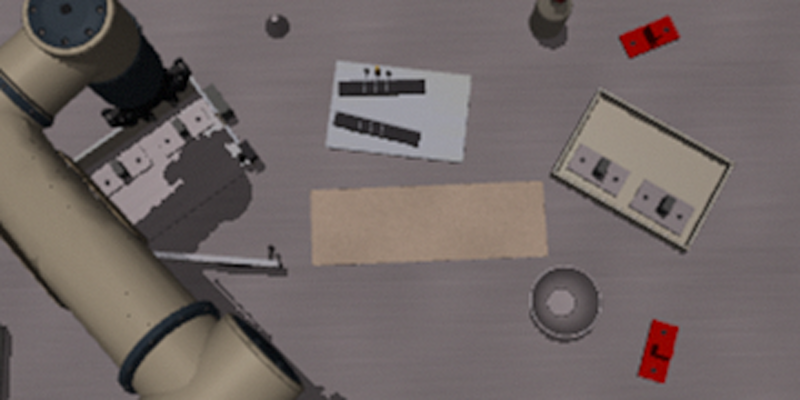

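Both bay plates and both tray plates lie flat. The door is still open, running from (157,255) to (278,264) in the crop. Next I go to the outside of the door.

```bash
P="python3 -m pendant"
$P '[[-0.92,-0.27,0,0,0,0],[-0.92,-0.27,0,0,0,0],[-0.92,-0.27,0,0,0,0],[-0.92,-0.27,0,0,0,0],[-0.92,-0.27,0,0,0,0]]' 0 >/dev/null
$P '[[-0.92,-0.27,0,0,0,0],[-0.92,-0.27,0,0,0,0],[0,0,0,0,0,1],[0,0,0,0,0,1],[0,0,0,0,0,1]]' >/dev/null
$P '[[0,0,0,0,0,1],[0,0,0,0,0,1],[0,0,0,0,0,1],[0,0,0,0,0,0.5],[0,0,0,0,0,0]]' |egrep 'pos|gap'
python3 - <<'E'
from h import *
t=pickle.load(open("pics/t3.pkl","rb"))
f=lambda u,v,z:pt(t,80+u/2.2222,110+v/2.2222,z)
A=f(160,254,64);B=f(270,263,64);print(A,B,"door dir",np.degrees(np.arctan2(*(B-A)[[1,0]])))
go(325,261,45,-93.5)
c=capture("wrist");pickle.dump(c,open("pics/w12.pkl","wb"));cv2.imwrite("pics/w12.png",cv2.resize(c["color"][:,:,::-1],(768,576)))
E
```

```text
ee_pos: [323.4, 258.6, 157.6]
finger_gap: -0.001
[373.00292528 364.91154997  64.        ] [356.45433621 199.24248951  64.        ] door dir -95.70432095830074
now [323.4 258.6 157.6] yaw_y -93.6 shift units [ 0.04 -0.07  2.82] turn z units -0.01 shift after turn [ 0.04 -0.07  2.82] tilt units [ 0.02  0.01 -0.  ]
```

View pics/w12.png

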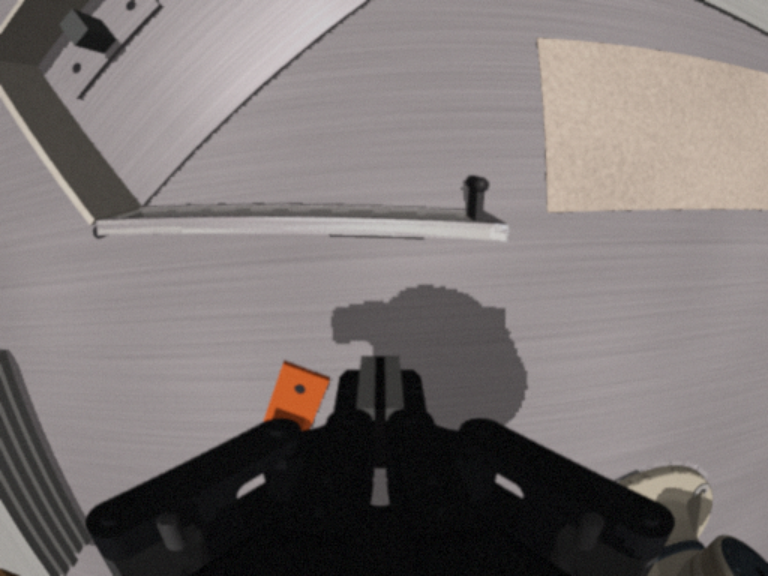

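The door's outer top edge runs from (97,235) to (508,240) and the black pad spans (330–423,237). The orange look-alike at (297,390) is near the descent, so I check the clearance.

```bash
python3 - <<'E'
from h import *
c=pickle.load(open("pics/w12.pkl","rb"));k=2/3
f=lambda u,v,z:np.round(pt(c,u*k,v*k,z,True),1)
print("hinge end",f(97,235,64),"free end",f(508,240,64),"pad",f(330,237,50),f(423,239,50))
print("orange corners",f(285,361,6),f(329,378,6),f(266,420,6),f(300,388,6))
E
```

```text
hinge end [376.1 420.8  64. ] free end [354.9 188.4  64. ] pad [359.1 282.7  50. ] [354.8 232.3  50. ]
orange corners [264.6 329.3   6. ] [249.5 298.9   6. ] [214.  352.6   6. ] [242.  321.3   6. ]
```

```bash
P="python3 -m pendant"
$P '[[0,0,1,0,0,0.27],[0,0,1,0,0,0],[0,0,0.8,0,0,0],[0,0,0,0,0,0]]' |egrep 'pos|cont'
$P '[[0.2,0,0,0,0,0],[0.2,0,0,0,0,0],[0.1,0,0,0,0,0],[0,0,0,0,0,0]]' |egrep 'pos|cont'
$P '[[0.05,0,0,0,0,0],[0.05,0,0,0,0,0],[0,0,0,0,0,0]]' |egrep 'pos|cont'
$P '[[0.22,0.02,0,0,0,-0.5],[0.22,0.02,0,0,0,-0.5],[0.22,0.02,0,0,0,-0.5],[0.22,0.02,0,0,0,-0.5]]' |egrep 'pos|cont'
$P '[[0.22,0.02,0,0,0,-0.5],[0.22,0.02,0,0,0,-0.5],[0.22,0.02,0,0,0,-0.5],[0.22,0.02,0,0,0,-0.5]]' |egrep 'pos|cont'
python3 - <<'E'
from h import *
go(400,300,46,125.5)
E
```

```text
ee_pos: [322.7, 257.3, 44.7]
contact_force: [0.2, 0.0, 0.3]
ee_pos: [344.3, 257.5, 47.1]
contact_force: [-1.0, 0.2, -0.8]
ee_pos: [347.8, 257.1, 46.7]
contact_force: [0.1, -0.6, 0.3]
ee_pos: [382.9, 253.4, 46.6]
contact_force: [-0.9, 0.0, -0.3]
ee_pos: [417.9, 257.1, 46.5]
contact_force: [-0.9, 0.5, 0.3]
now [417.9 257.1  46.5] yaw_y -71.1 shift units [-0.08 -1.16  0.01] turn z units -2.77 shift after turn [ 0.26 -1.13  0.01] tilt units [ 0.    0.01 -0.  ]
```

```bash
P="python3 -m pendant"
$P '[[0.22,0.02,0,0,0,-0.5],[0.22,0.02,0,0,0,-0.5],[0.22,0.02,0,0,0,-0.5]]' |egrep 'pos|cont'
$P '[[0.11,0.01,0,0,0,-0.25],[0.11,0.01,0,0,0,-0.25]]' |egrep 'pos|cont'
$P '[[0.11,0.01,0,0,0,-0.25],[0.11,0.01,0,0,0,-0.25]]' |egrep 'pos|cont'
$P '[[0.11,0,0,0,0,-0.25],[0.05,0,0,0,0,0],[0,0,0,0,0,0]]' |egrep 'pos|cont'
```

```text
ee_pos: [443.3, 264.7, 46.5]
contact_force: [-1.1, -0.1, -0.3]
ee_pos: [451.3, 268.2, 46.5]
contact_force: [-0.2, 0.2, -0.5]
ee_pos: [457.5, 270.8, 46.2]
contact_force: [-8.8, -3.6, 5.3]
ee_pos: [465.2, 276.3, 46.9]
contact_force: [-0.2, 0.2, -0.4]
```

```bash
P="python3 -m pendant"
$P '[[0.08,0,0,0,0,0],[0,0,0,0,0,0]]' |egrep 'pos|cont'
$P '[[0.08,0,0,0,0,0],[0,0,0,0,0,0]]' |egrep 'pos|cont'
python3 - <<'E'
from h import *
go(400,300,46,125.5)
E
```

```text
ee_pos: [466.0, 276.7, 46.4]
contact_force: [-5.2, -0.7, 4.0]
ee_pos: [466.2, 276.6, 45.8]
contact_force: [-13.2, -6.5, 8.3]
now [466.2 276.6  45.8] yaw_y -54.8 shift units [-1.01 -1.43  0.  ] turn z units -0.04 shift after turn [-1.01 -1.44  0.  ] tilt units [0.   0.09 0.  ]
```

```bash
P="python3 -m pendant"
$P '[[-0.5,0,0,0,0,0],[-1,0,0,0,0,0],[-1,0,0,0,0,0],[0,0,-1,0,0,0],[0,0,-1,0,0,0]]' |egrep 'pos|cont'
$P '[[0,0,-1,0,0,0],[0,0,-0.5,0,0,0],[0,0,0,0,0,0]]' |egrep 'pos|cont'
python3 - <<'E'
from h import *
c=capture("wrist");g=cv2.cvtColor(c["color"],cv2.COLOR_RGB2GRAY).astype(np.float32)
a=np.radians(35.5);ex=np.array([np.cos(a),np.sin(a),0]);ey=np.array([-ex[1],ex[0],0]);C=np.array([517.5,374,0])
for y in(60,20,-30,-80,-105):
    t=np.arange(-125,-50,3);print(y,[int(cv2.getRectSubPix(g,(1,1),tuple(map(float,proj(c,C+x*ex+y*ey+[0,0,64],True))))[0,0]) for x in t])
cv2.imwrite("pics/w13.png",c["color"][:,:,::-1])
# bystanders / motion check vs start in top view
t0=pickle.load(open("pics/top0.pkl","rb"))["color"].astype(int);t1=capture("top")["color"].astype(int);d=(abs(t0-t1).sum(2)>70)
for n,(u,v) in{"nozzle":(320,190),"bottle":(513,180),"bowl":(522,385),"red1":(581,197),"red2":(587,418)}.items():
    u,v=int(u*.64),int(v*.64);print(n,d[v-18:v+18,u-18:u+18].sum())
E
```

```text
ee_pos: [387.9, 221.3, 127.8]
contact_force: [1.4, 0.6, 0.9]
ee_pos: [389.2, 222.7, 188.4]
contact_force: [-0.7, 0.3, -0.7]
60 [147, 149, 145, 141, 146, 150, 149, 112, 83, 86, 83, 69, 92, 186, 190, 181, 162, 158, 160, 159, 162, 164, 160, 157, 159]
20 [150, 150, 149, 154, 149, 150, 153, 127, 85, 85, 89, 73, 94, 201, 199, 189, 181, 176, 176, 177, 177, 179, 180, 179, 177]
-30 [147, 150, 148, 147, 150, 145, 150, 95, 81, 84, 83, 5, 45, 208, 205, 207, 204, 202, 203, 202, 204, 202, 203, 204, 203]
-80 [148, 147, 148, 148, 150, 150, 148, 122, 80, 86, 84, 72, 82, 208, 207, 207, 204, 205, 209, 208, 207, 204, 205, 207, 204]
-105 [150, 143, 147, 150, 148, 150, 151, 150, 150, 137, 81, 60, 58, 204, 201, 197, 47, 7, 15, 30, 21, 55, 60, 61, 59]
nozzle 0
bottle 0
bowl 0
red1 0
red2 0
```

The door's rim lies parallel along the bay front at every sampled point, so it is shut. The bystanders haven't moved.

```bash
python3 -c "
from workcell import state,job_done
print(state()['t']);print(job_done())"
```

```text
76.225
the job is handed in; nothing more can be done
None
```

The job is handed in at 76 s of the 210 s limit: plate 1 was absent, plates 3 and 5 went past the pin and lie in the bay, plates 2 and 4 stopped short and lie in the return tray, and the bay door is shut.

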